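# Turn a framed picture face down in the turnover cradle

### The job

Turn the framed picture over in the turnover cradle so that its back faces up, without touching the picture: fold the empty right leaf over onto the left leaf that holds the picture, swing the two closed leaves across together to the right, keeping them shut on the picture, then open the leaf that is now on top back to the left. Leave both leaves lying fully down with the picture back-up in the right leaf's nest, and do not disturb the other things on the table.

Things in the scene. Friction and masses are not known exactly. Their poses are not given: they have to be found in the camera images.
- cradle: turnover cradle's fixed plywood base, 220 x 280 x 12 mm: two leaves turn on one hinge rod like the covers of a book. Origin: centre of its underside, on the table; x along the rod, pointing away from the robot, y to the left leaf's side, z up. End posts at x = +-97 mm, 72 mm high, carry the rod. The base ends 140 mm either side of the rod
- cradle_hinge (a point): point on the hinge rod's axis, midway along it, 60 mm straight above the cradle's origin; axes as the cradle's
- left_leaf (a joint): angle of the left leaf (holds the picture at the start), rad: 0 = lying down on the left (+y side), 1.57 = upright, 3.14 = folded right over onto the right side; stops at both ends. Each hinge is stiff (0.28 N m, some 1.5 N at the bar): a leaf alone (220 g) stays where it is left, even part way; with the picture's weight on it too it may sink
- right_leaf (a joint): angle of the right leaf (empty at the start, lying down or partly raised up to 0.9), rad: 0 = lying down on the right (-y side), 1.57 = upright, 3.14 = folded right over onto the left leaf; stops at both ends; as stiff as the left. The two leaves do not latch to each other
- left_leaf_bar (a point): on the left leaf's handle bar: a round steel bar 12 mm thick, parallel to the rod, 185 mm from it, level with it (60 mm above the table, only table beneath) when the leaf is down. Bar runs from x = -3 to -83 mm; this point is on its centre line at x = -24, mid of the part (-3 to -45) free of the two 8 mm arms that join it to the leaf. Turns with the leaf; at joint 0 axes as the cradle's
- right_leaf_bar (a point): same on the right leaf's bar, which runs from x = +3 to +83 mm (arm-free from +3 to +45); this point at x = +24. With the leaves shut, both bars lie end to end in one line, so one grip across x = 0 takes both, these two points then being 48 mm apart. 46 mm are free between a bar and the rim of its leaf. At joint 0 axes as the cradle's
- left_leaf_nest (a point): middle of a seated picture in the left leaf: 74.5 mm from the rod, 11 mm above the nest's floor. The leaf is a plywood tray with a window, 16 to 133 mm from the rod, 161 mm long along it; nest 101 x 145 mm, 11 mm deep. Lying down, its underside is 40 mm and its rim's top 59 mm above the table
- right_leaf_nest (a point): same in the right leaf, which is built alike. With the leaves shut the picture is enclosed between the two nests with 2 to 3 mm play all ways
- picture: framed bird picture with a dark wooden frame, 140 x 96 x 22 mm, about 0.15 to 0.31 kg, lying face up in the left leaf's nest, its long side along the hinge. Origin: centre of its back; z points out of its face (up at the start, down when turned over)
- picture_center (a point): the middle of the picture's thickness, 11 mm from its back
- mug: blue mug, 80 mm wide, 90 mm high; origin under its centre. Bystander
- screwdriver: screwdriver lying on the table just beyond the cradle. Bystander
- glue: small jar of glue, 48 mm wide, 85 mm high, standing just beyond the cradle; origin under its centre. Bystander
- spare_frame: another framed picture, 160 x 120 x 22 mm, lying on the table to the right; origin under its centre. Bystander
Things that resemble listed ones, but are neither listed nor needed, are in the scene too. What is shaped like the picture but orange or purple is not meant.

How it is judged:
On the way, in this order (a step that is already met when the one before it is completed fails the run):
1. the right leaf is folded over onto the left leaf, which still lies down with the picture in it (value of joint right_leaf above 3 rad and value of joint left_leaf below 0.12 rad and angle between picture's own z axis and vertical below 0.15 rad), for 0.1 s.
2. the closed pair lies on the right with the picture turned over inside it (value of joint left_leaf above 3 rad and value of joint right_leaf below 0.12 rad and angle between picture's own z axis and vertical above 2.99 rad), for 0.1 s.
At the end, for the whole second after the job is handed in: Both leaves lie down on their own sides (each within 0.12 rad), the picture lies at rest back-up (within 0.14 rad of level) in the right leaf's nest (its middle within 8 mm of the nest's middle) (value of joint each of left_leaf, right_leaf below 0.12 rad and angle between picture's own z axis and vertical above 3 rad and distance between picture_center and right_leaf_nest below 0.008 m and linear speed of picture below 0.02 m/s); the robot touches nothing.
It fails at once if the picture is tipped (more than 0.4 rad from level) while the leaves are not shut on it (their bar points, 48 mm apart when shut, more than 75 mm apart) (angle between picture's own z axis and vertical between 0.4 and 2.74 rad and not (distance between left_leaf_bar and right_leaf_bar below 0.075 m)).
It fails at once if the robot touches the picture (contact force between any of the fingers, the arm and picture above 0.5 N).
It fails at once if another thing on the table is moved more than 30 mm (distance of any of mug, screwdriver, glue, spare_frame from where it was at the start of the episode above 0.03 m).
It also fails if it takes over 72 s, if anything falls off the work surface, if the arm or the gripper's body presses on something with over 40 N, if the wrist force passes 120 N, or if a joint passes its speed limit or range.

### The arm

A 6-joint arm with a two-finger parallel gripper is mounted at the origin on the work surface. World frame = base frame: x ahead of the robot, y to its left, z up, the work surface at z = 0. Lengths are in m, angles in rad, forces in N, time in s.
With the tool pointing down it reaches from about 0.375 to 0.825 m from the base axis. Payload 5.5 kg.
Tool frame: the origin (TCP) lies midway between the tips of the shut fingers; the grasp point (between the pads) lies 19 mm behind it (bot.grip_point_offset is the z of the grasp point in the tool frame, in m); z points along the fingers, y is the direction in which the jaws open and shut (so a half turn about z gives the same grasp; the last joint's range is limited). The gripper opens to 85 mm and grips with 20 to 120 N. Pads are 22 mm wide; open, the fingers measure 114 mm over their backs; the gripper's body (76 mm by 85 mm) begins 54 mm behind the grasp point. The pads swing forward as they close: fully open they stand 13 mm farther back than shut.
Start: joints at [0, 0.314, -0.047, 1.21, 0, 1.571], TCP at [0.6, -0, 0.198] pointing down, gripper open.
Joint ranges: [-2.67, 2.67], [-0.69, 1.73], [-1.03, 1.25], [-2.08, 2.16], [-1.42, 1.45], [-3.14, 3.14]. Speed limits (rad/s): [2.39, 2.39, 3.01, 3.14, 3.14, 3.14].

### API

Orientations are given as [roll, pitch, yaw] about the fixed x, y, z axes, in that order (R = Rz(yaw) Ry(pitch) Rx(roll)).
In Python, from bench import bot gives the robot as it stands.
- The arm moves only by the tool servo_tool, never from a script. Its argument "commands" is a list of rows, each a list of 7 numbers: the turn, a rotation vector about the tool's x, y, z in rad, then the shift along the tool's x, y, z in m, then the finger opening in m, from 0 to 0.0854. In form: [[ax, ay, az, x, y, z, claw], ...]. A call has 1 to 8 rows; each row shifts and turns the pose as measured when the row begins, along the tool's axes as they then stand; what a row does not reach is not made up. A row lasts 1/10 s, in which the tool goes at most 50 mm and 8.59 degrees, less where a joint would pass 70% of its speed; a pose out of reach is approached as far as the arm can. A call with a gripper value outside its range is refused whole. The fingers move at their own pace and stop on an object; the grip force is fixed at half the most. Time passes only in rows, so rows that do not move let the fingers close. It gives the time, the measured TCP pose, the force and the opening at its end, in the units of the state.
- bot.observe(): the state, without advancing time (a new reading comes with each control period).
- bot.grab_frame(name): name is "scene" or "side" or "wrist"; returns the picture (384x512x3 uint8, red, green, blue); there is no depth.
- bot.get_calibration(name): a dict with "fx", "fy", "cx", "cy" (pixels), "k1" (the pictures are not rectified: a ray, as slopes to the right and down, at radius r is drawn at 1 + k1 r^2 times it, then the intrinsics apply), "T" (4x4, takes a point from camera to world coordinates). Camera axes: x right, y down, z forward; pixel columns grow to the right and rows downward; lengths in m; the calibration is good to about 2 mm. A picture is of the moment at which its call begins: read the wrist's pose just before it. get_calibration takes no time and is no camera call; for the wrist camera it gives the pose at the moment of the call.
- bot.finish_job(): hands the job in, once; it reports no verdict.
The state is a dict: "clock": time; "q": joint angles; "dq": joint speeds; "tau": joint torques, N m; "ee_pos": TCP position; "eef_rot": TCP orientation; "ft_force": force on the tool from outside, world axes, zero at the start; "ft_torque": the same for the moment, N m; "gripper_width": opening from 0.0 (shut) to 1.0 (fully open).
Only numpy, scipy, OpenCV 4.12 (cv2) and the standard library are available. Lean on these libraries where they do the work, as an engineer would, in place of code of your own. Each camera call takes 0.05 s, during which the arm holds its last target.

## Working session

There is one attempt and no reset: what is moved stays moved. The work goes in short steps, Python scripts to look and compute and a tool call to move; the robot and the scene stay as the last step left them, time stands still between calls to the robot, and variables do not carry over. Pictures are saved under pics/ and viewed, and the job is handed in when it is done.

Besides the shell and the picture viewer there is one more tool, called as name([rows], argument=value, ...), one row to a line, values as JSON. servo_tool: Moves the arm, as the interface text tells. Its arguments: {"type":"object","properties":{"commands":{"type":"array","items":{"type":"array","items":{"type":"number"}}}},"required":["commands"]}

```bash
ls; mkdir -p pics
python3 - <<'E'
from bench import bot
import cv2
s=bot.observe();print({k:s[k] for k in s})
for n in ["scene","side","wrist"]:
    c=bot.get_calibration(n);print(n,c)
    cv2.imwrite(f"pics/{n}0.png",cv2.cvtColor(bot.grab_frame(n),cv2.COLOR_RGB2BGR))
print(bot.grip_point_offset)
E
```

```text
pics
{'clock': 0.0, 'q': array([-4.11496408e-06,  3.14205860e-01, -4.80941445e-02,  1.21019412e+00,
        2.46538804e-05,  1.57080136e+00]), 'dq': array([1.15748127e-03, 1.80813217e-03, 3.83590397e-04, 3.83688826e-05,
       6.86279097e-04, 1.59974247e-04]), 'tau': array([ 1.69644722e-03, -5.39594257e+01,  3.39749372e+01,  1.94567809e-02,
        9.49871333e-05,  6.01428906e-05]), 'ee_pos': array([5.99359263e-01, 6.51506681e-06, 1.97040094e-01]), 'eef_rot': array([-3.13989486e+00, -2.46452945e-05,  1.57078713e+00]), 'ft_force': array([ 0.28810297, -0.39665933,  0.32347295]), 'ft_torque': array([-0.03619837,  0.0382838 , -0.02067898]), 'gripper_width': 1.0021974852009568}
scene {'fx': 498.9475539313759, 'fy': 498.9475539313759, 'cx': 263.2034526678289, 'cy': 202.06870103806355, 'k1': -0.08842595574835013, 'T': array([[-0.53155701,  0.45000725, -0.71759363,  1.73315693],
       [ 0.84695524,  0.29306133, -0.44360103,  0.7071096 ],
       [ 0.01067526, -0.84356893, -0.5369148 ,  0.98104795],
       [ 0.        ,  0.        ,  0.        ,  1.        ]])}
side {'fx': 447.67755738215806, 'fy': 447.67755738215806, 'cx': 248.01212556574112, 'cy': 190.0613126948662, 'k1': -0.077358014713706, 'T': array([[-0.81492245, -0.44044561,  0.3767082 , -0.12856665],
       [-0.57949016,  0.63000613, -0.5169946 ,  0.85687561],
       [-0.00962048, -0.63960921, -0.76864004,  1.40616317],
       [ 0.        ,  0.        ,  0.        ,  1.        ]])}
wrist {'fx': 339.071391681238, 'fy': 339.071391681238, 'cx': 255.53731116915355, 'cy': 187.91483476488168, 'k1': -0.03701784562889273, 'T': array([[ 9.99998594e-01,  1.77033217e-04, -1.66724818e-03,
         6.00083934e-01],
       [-3.21786564e-04, -9.55657945e-01, -2.94478842e-01,
         7.62714186e-02],
       [-1.64545150e-03,  2.94478965e-01, -9.55656545e-01,
         3.74173020e-01],
       [ 0.00000000e+00,  0.00000000e+00,  0.00000000e+00,
         1.00000000e+00]])}
-0.0187
```

View pics/scene0.png

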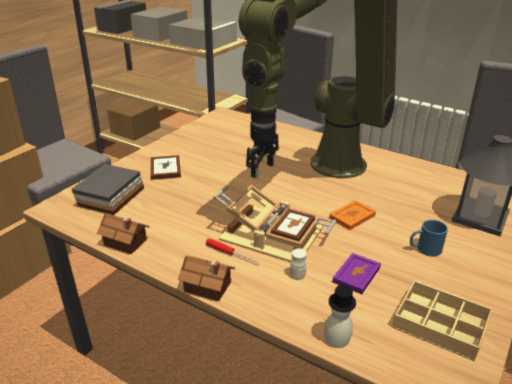

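View pics/side0.png

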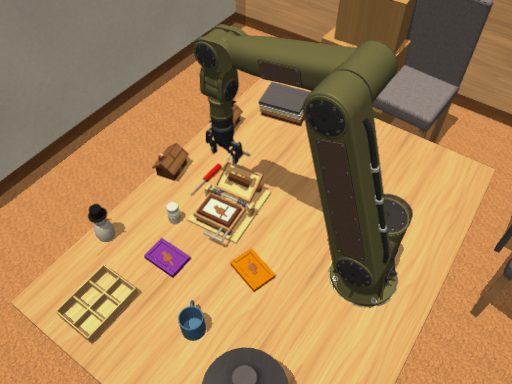

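View pics/wrist0.png

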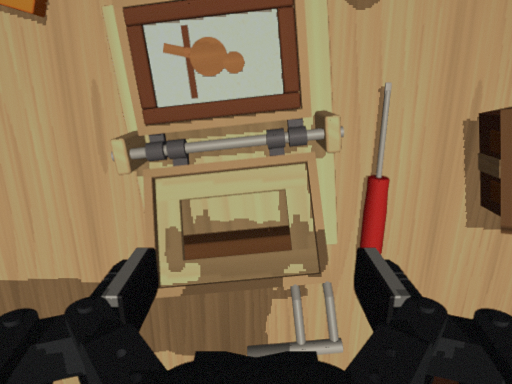

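The wrist view shows the cradle: rod posts at about (122,152) and (333,132), the picture at the top (210,60), and the right leaf partly raised at the bottom with its bar at (295,349). Orange at (353,214) and purple at (357,272) in the scene view are decoys. The dark-framed bird picture in the cradle at (293,225) is the one meant. I'll enlarge these to measure.

Run:
```python
import cv2
w=cv2.imread("pics/wrist0.png")
cv2.imwrite("pics/w0c.png",cv2.resize(w[100:370,90:360],None,fx=2.2,fy=2.2,interpolation=cv2.INTER_CUBIC))
s=cv2.imread("pics/scene0.png")
a=cv2.resize(s[170:270,200:350],None,fx=5,fy=5,interpolation=cv2.INTER_CUBIC)
cv2.imwrite("pics/s0c.png",a)
s=cv2.imread("pics/side0.png")
a=cv2.resize(s[140:255,170:290],None,fx=5,fy=5,interpolation=cv2.INTER_CUBIC)
cv2.imwrite("pics/d0c.png",a)
```

```text
(no output)
```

View pics/w0c.png

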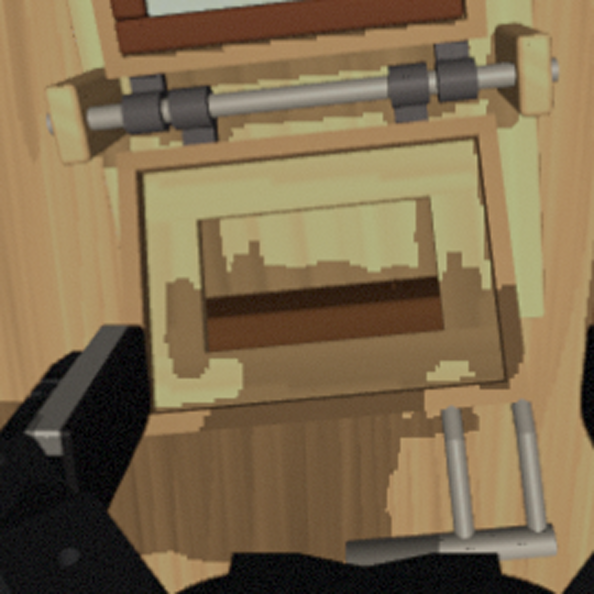

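View pics/s0c.png

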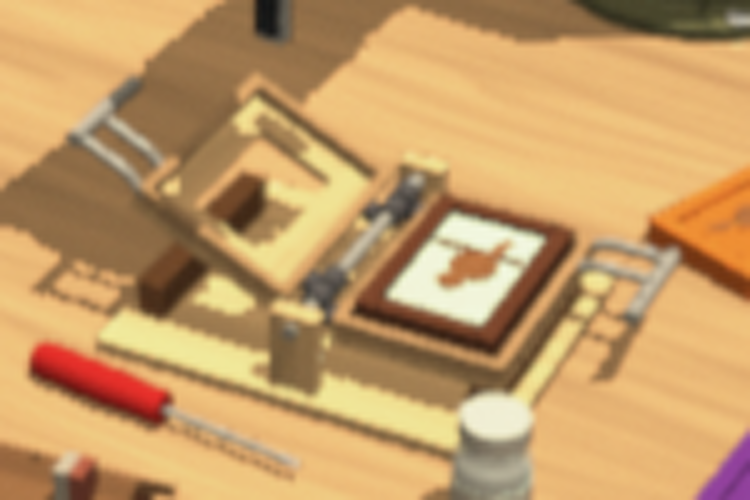

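View pics/d0c.png

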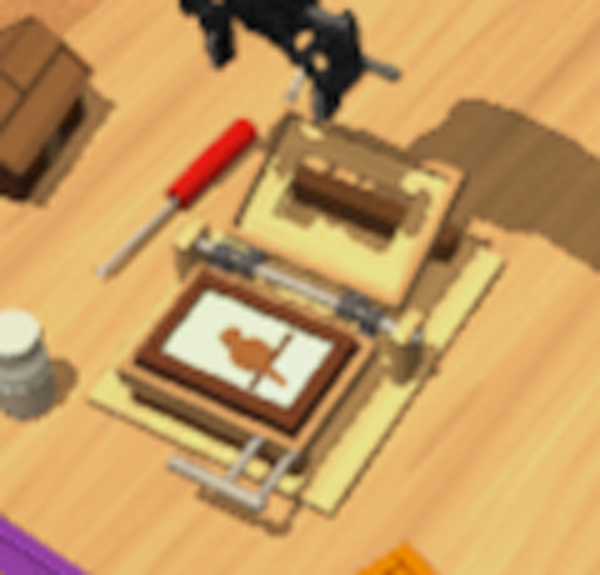

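```bash
cat > h.py <<'E'
import numpy as np
from scipy.optimize import least_squares
from scipy.spatial.transform import Rotation as R
def proj(c,P):
    T=np.array(c["T"]);p=(np.asarray(P)-T[:3,3])@T[:3,:3]
    u=p[...,:2]/p[...,2:3];r2=(u**2).sum(-1,keepdims=True);u=u*(1+c["k1"]*r2)
    return u*[c["fx"],c["fy"]]+[c["cx"],c["cy"]]
def rl(x,d,h,th): # right leaf: local x, distance from rod, height above rod at joint 0
    return np.array([x,-d*np.cos(th)+h*np.sin(th)*1.0, 0.06+d*np.sin(th)+h*np.cos(th)])
def ll(x,d,h,th):
    p=rl(x,d,h,th);p[1]*=-1;return p
def world(cx,cy,yaw,p):
    c,s=np.cos(yaw),np.sin(yaw);return np.array([cx+c*p[0]-s*p[1],cy+s*p[0]+c*p[1],p[2]])
E
cat > fit.py <<'E'
from h import *
from bench import bot
C={n:bot.get_calibration(n) for n in ["scene","side","wrist"]}
def model(v):
    x,y,yaw,th,t=v
    L=[("wrist",[-t,0,.06],(111.8,155.9)),("wrist",[t,0,.06],(342.7,131.8)),
    ("wrist",rl(.003,.185,0,th),(247.7,350)),("wrist",rl(.083,.185,0,th),(342.3,345.9)),
    ("wrist",rl(-.0805,.016,-.001,th),(143.6,170.5)),("wrist",rl(.0805,.016,-.001,th),(315,153.6)),
    ("wrist",rl(.0805,.133,-.001,th),(326.5,275)),
    ("scene",ll(-.003,.185,0,0),(326.4,233.6)),("scene",ll(-.083,.185,0,0),(335,220.4)),
    ("side",ll(-.003,.185,0,0),(204.4,232.4)),("side",ll(-.083,.185,0,0),(222.4,240)),
    ("scene",rl(.083,.185,0,th),(214.4,197.4)),("scene",rl(.003,.185,0,th),(227.6,187))]
    return L,np.array([proj(C[n],world(x,y,yaw,np.array(p)))-np.array(q) for n,p,q in L])
f=least_squares(lambda v:model(v)[1].ravel(),[.57,.1,.05,.5,.105],loss='soft_l1')
print(f.x.round(4)); L,r=model(f.x)
for l,e in zip(L,r):print(l[0],l[2],e.round(1))
E
python3 fit.py
```

```text
[0.5721 0.0225 0.1067 0.4442 0.1092]
wrist (111.8, 155.9) [0.5 0.4]
wrist (342.7, 131.8) [ 0.4 -0.4]
wrist (247.7, 350) [-0.1  1.5]
wrist (342.3, 345.9) [-1.6 -2.7]
wrist (143.6, 170.5) [-0.8 -0.7]
wrist (315, 153.6) [-0.8 -2. ]
wrist (326.5, 275) [3.7 6.4]
scene (326.4, 233.6) [-1.2 -0.5]
scene (335, 220.4) [-1.4 -0.2]
side (204.4, 232.4) [-1.  -0.5]
side (222.4, 240) [-0.3  0.9]
scene (214.4, 197.4) [-0.9  0.2]
scene (227.6, 187) [-1.7 -0.8]
```

```bash
cat > plan.py <<'E'
from h import *
from bench import bot
np.set_printoptions(suppress=True,linewidth=160)
CX,CY,YAW=0.5721,0.0225,0.1067
G=abs(bot.grip_point_offset)
def cur():
    s=bot.observe();return np.array(s["ee_pos"]),R.from_euler('xyz',s["eef_rot"]),s
def target(xl,d,phi,beta,back=0.,side='R'):
    """grasp point at dist d, leaf angle phi (from the right side), tool tilt beta(deg), backed off by back"""
    Rt=R.from_euler('z',YAW)*R.from_euler('x',np.radians(beta))*R.from_euler('x',np.pi)
    p=world(CX,CY,YAW,rl(xl,d,0,phi)); z=Rt.apply([0,0,1])
    return p+z*(G-back),Rt
def rows(seq,claw,start=None):
    p,r,s=cur()
    for (tp,tr,cl) in seq:
        rv=(r.inv()*tr).as_rotvec();sh=r.inv().apply(tp-p)
        flag='' if np.degrees(np.linalg.norm(rv))<8.6 and np.linalg.norm(sh)<.05 else '  TOO BIG'
        print('[%.3f,%.3f,%.3f,%.4f,%.4f,%.4f,%.3f],'%(*rv,*sh,cl),flag); p,r=tp,tr
def line(T,n,claw):
    p,r,s=cur();tp,tr=T;rv=(r.inv()*tr).as_rotvec();out=[]
    for i in range(1,n+1):
        out.append((p+(tp-p)*i/n,r*R.from_rotvec(rv*i/n),claw))
    rows(out,claw)
def stat():
    p,r,s=cur();l=R.from_euler('z',-YAW).apply(p+r.apply([0,0,-G])-[CX,CY,0])
    M=R.from_euler('z',-YAW)*r;z=M.apply([0,0,1]);x=M.apply([1,0,0])
    print('t',round(s["clock"],2),'q',np.round(s["q"],2),'grasp local',l.round(4),'d',np.hypot(l[1],l[2]-.06).round(4),'phi',np.arctan2(l[2]-.06,-l[1]).round(3),'beta',np.degrees(np.arctan2(z[1],-z[2])).round(1),'x',x.round(2),'F',s["ft_force"].round(1),'gw',round(s["gripper_width"],3))
E
python3 - <<'E'
from plan import *
stat()
print(target(.024,.185,.444,50,.08))
line(target(.024,.185,.444,50,.08),14,.04)
E
```

```text
t 0.15 q [-0.    0.31 -0.05  1.21  0.    1.57] grasp local [ 0.0249 -0.0253  0.2159] d 0.158 phi 1.41 beta 0.0 x [0.11 0.99 0.  ] F [ 0.1 -0.3 -0.2] gw 0.998
(array([ 0.61875625, -0.18774796,  0.17887057]), Rotation.from_matrix(array([[ 0.99431295,  0.06845537, -0.08158194],
                            [ 0.10649765, -0.63913205,  0.76168791],
                            [ 0.        , -0.76604444, -0.64278761]])))
[0.050,0.045,0.097,-0.0134,0.0014,0.0013,0.040], 
[0.050,0.045,0.097,-0.0133,0.0027,0.0006,0.040], 
[0.050,0.045,0.097,-0.0129,0.0040,-0.0002,0.040], 
[0.050,0.045,0.097,-0.0125,0.0052,-0.0010,0.040], 
[0.050,0.045,0.097,-0.0118,0.0063,-0.0018,0.040], 
[0.050,0.045,0.097,-0.0111,0.0073,-0.0027,0.040], 
[0.050,0.045,0.097,-0.0102,0.0082,-0.0036,0.040], 
[0.050,0.045,0.097,-0.0091,0.0089,-0.0044,0.040], 
[0.050,0.045,0.097,-0.0080,0.0095,-0.0053,0.040], 
[0.050,0.045,0.097,-0.0068,0.0100,-0.0061,0.040], 
[0.050,0.045,0.097,-0.0055,0.0102,-0.0069,0.040], 
[0.050,0.045,0.097,-0.0042,0.0104,-0.0077,0.040], 
[0.050,0.045,0.097,-0.0028,0.0103,-0.0083,0.040], 
[0.050,0.045,0.097,-0.0014,0.0101,-0.0090,0.040],
```

servo_tool([
  [0,0,0.14,-0.01,0,-0.02,0.05],
  [0,0,0.14,-0.015,0,-0.02,0.05],
  [0,0,0.14,-0.02,0,-0.02,0.04],
])

```text
clock: 0.45
ee_pos: [0.5891, -0.0428, 0.2539]
eef_rot: [-3.132, 0.003, 1.14]
ft_force: [-0.1, -0.8, 0.1]
gripper_width: 0.519
```

```bash
python3 -c "
from plan import *
stat()"
```

```text
t 0.45 q [-0.07  0.29  0.05  1.34  0.    1.93] grasp local [ 0.0101 -0.0668  0.2726] d 0.2229 phi 1.266 beta 0.1 x [ 0.51  0.86 -0.  ] F [-0.1 -0.8  0.1] gw 0.519
```

```bash
sed -i "s/R.from_euler('x',np.pi)$/R.from_euler('x',np.pi)*R.from_euler('z',np.pi)/" plan.py
python3 - <<'E'
from plan import *
line(target(.024,.27,.55,30,.03),17,.04)
E
```

```text
[-0.019,0.032,-0.121,-0.0081,0.0058,0.0025,0.040], 
[-0.019,0.032,-0.121,-0.0088,0.0048,0.0023,0.040], 
[-0.019,0.032,-0.121,-0.0094,0.0036,0.0021,0.040], 
[-0.019,0.032,-0.121,-0.0098,0.0024,0.0019,0.040], 
[-0.019,0.032,-0.121,-0.0101,0.0012,0.0016,0.040], 
[-0.019,0.032,-0.121,-0.0102,-0.0001,0.0013,0.040], 
[-0.019,0.032,-0.121,-0.0102,-0.0013,0.0009,0.040], 
[-0.019,0.032,-0.121,-0.0100,-0.0026,0.0006,0.040], 
[-0.019,0.032,-0.121,-0.0096,-0.0038,0.0002,0.040], 
[-0.019,0.032,-0.121,-0.0091,-0.0049,-0.0002,0.040], 
[-0.019,0.032,-0.121,-0.0084,-0.0059,-0.0006,0.040], 
[-0.019,0.032,-0.121,-0.0076,-0.0069,-0.0009,0.040], 
[-0.019,0.032,-0.121,-0.0067,-0.0077,-0.0013,0.040], 
[-0.019,0.032,-0.121,-0.0056,-0.0085,-0.0017,0.040], 
[-0.019,0.032,-0.121,-0.0045,-0.0090,-0.0020,0.040], 
[-0.019,0.032,-0.121,-0.0033,-0.0095,-0.0023,0.040], 
[-0.019,0.032,-0.121,-0.0021,-0.0098,-0.0025,0.040],
```

servo_tool([
  [-0.02,0.03,-0.12,-0.008,0.006,0.002,0.04],
  [-0.02,0.03,-0.12,-0.009,0.005,0.002,0.04],
  [-0.02,0.03,-0.12,-0.009,0.004,0.002,0.04],
  [-0.02,0.03,-0.12,-0.01,0.002,0.002,0.04],
  [-0.02,0.03,-0.12,-0.01,0.001,0.002,0.04],
  [-0.02,0.03,-0.12,-0.01,0,0.001,0.04],
  [-0.02,0.03,-0.12,-0.01,-0.001,0.001,0.04],
  [-0.02,0.03,-0.12,-0.01,-0.003,0.001,0.04],
])

```text
clock: 1.25
ee_pos: [0.606, -0.1235, 0.2369]
eef_rot: [2.89, -0.133, 2.157]
ft_force: [0.5, -0.3, -0.1]
gripper_width: 0.472
```

servo_tool([
  [-0.02,0.03,-0.12,-0.0096,-0.004,0,0.04],
  [-0.02,0.03,-0.12,-0.009,-0.005,0,0.04],
  [-0.02,0.03,-0.12,-0.0084,-0.006,0,0.04],
  [-0.02,0.03,-0.12,-0.0076,-0.007,-0.001,0.04],
  [-0.02,0.03,-0.12,-0.0067,-0.008,-0.001,0.04],
  [-0.02,0.03,-0.12,-0.0056,-0.0085,-0.002,0.04],
  [-0.02,0.03,-0.12,-0.0045,-0.009,-0.002,0.04],
  [-0.02,0.03,-0.12,-0.003,-0.0095,-0.002,0.04],
])

```text
clock: 2.05
ee_pos: [0.6214, -0.2059, 0.2142]
eef_rot: [2.639, 0.014, -3.106]
ft_force: [-0.2, -0.5, 0.5]
gripper_width: 0.47
```

```bash
python3 -c "
from plan import *
stat()
line(target(.024,.185,.444,45,.07),6,.04)"
```

```text
t 2.05 q [-0.55  0.67  0.42  1.61  0.42 -0.65] grasp local [ 0.0239 -0.2413  0.2306] d 0.2955 phi 0.615 beta 28.7 x [-1.    0.07 -0.01] F [-0.2 -0.5  0.5] gw 0.47
[-0.047,0.009,-0.008,0.0006,0.0011,0.0079,0.040], 
[-0.047,0.009,-0.008,0.0005,0.0008,0.0080,0.040], 
[-0.047,0.009,-0.008,0.0004,0.0004,0.0080,0.040], 
[-0.047,0.009,-0.008,0.0003,0.0000,0.0080,0.040], 
[-0.047,0.009,-0.008,0.0003,-0.0004,0.0080,0.040], 
[-0.047,0.009,-0.008,0.0002,-0.0007,0.0080,0.040],
```

servo_tool([
  [-0.05,0.01,-0.01,0,0.001,0.008,0.04],
  [-0.05,0.01,-0.01,0,0.001,0.008,0.04],
  [-0.05,0.01,-0.01,0,0,0.008,0.04],
  [-0.05,0.01,-0.01,0,0,0.008,0.04],
  [-0.05,0.01,-0.01,0,0,0.008,0.04],
  [-0.05,0.01,0,0,0,0.008,0.04],
  [0,0,0,0,0,0,0.04],
])

```text
clock: 2.75
ee_pos: [0.6193, -0.1773, 0.1695]
eef_rot: [2.325, -0.008, -3.025]
ft_force: [-0.4, -0.4, -1.6]
gripper_width: 0.471
```

```bash
python3 -c "
from plan import *
import cv2
stat()
for n in ['wrist','scene']:
    cv2.imwrite(f'pics/{n}1.png',cv2.cvtColor(bot.grab_frame(n),cv2.COLOR_RGB2BGR))
C=bot.get_calibration('wrist')
for th in (.40,.444,.49): print(th,[proj(C,world(CX,CY,YAW,rl(x,.185,0,th))).round(1) for x in (.003,.083)])
s=cv2.imread('pics/scene1.png')
cv2.imwrite('pics/s1c.png',cv2.resize(s[130:270,180:350],None,fx=4.5,fy=4.2,interpolation=cv2.INTER_CUBIC))
line(target(.024,.185,.444,45,.0),6,.04)"
```

```text
t 2.75 q [-0.59  0.94  0.63  1.87  0.58 -0.9 ] grasp local [ 0.0259 -0.2173  0.1823] d 0.2493 phi 0.512 beta 46.8 x [-1.   -0.01  0.01] F [-0.4 -0.4 -1.6] gw 0.471
0.4 [array([244.8, 161.8]), array([245.5, 265.4])]
0.444 [array([256. , 162.6]), array([255.6, 267.3])]
0.49 [array([268.1, 163.5]), array([266.6, 269. ])]
[0.005,-0.002,0.001,0.0003,0.0002,0.0113,0.040], 
[0.005,-0.002,0.001,0.0003,0.0003,0.0113,0.040], 
[0.005,-0.002,0.001,0.0004,0.0003,0.0113,0.040], 
[0.005,-0.002,0.001,0.0004,0.0004,0.0113,0.040], 
[0.005,-0.002,0.001,0.0004,0.0004,0.0113,0.040], 
[0.005,-0.002,0.001,0.0004,0.0005,0.0113,0.040],
```

View pics/wrist1.png

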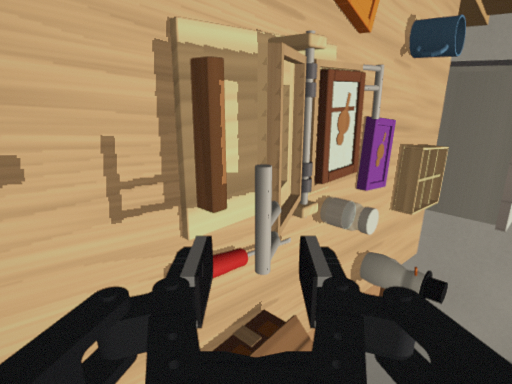

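View pics/s1c.png

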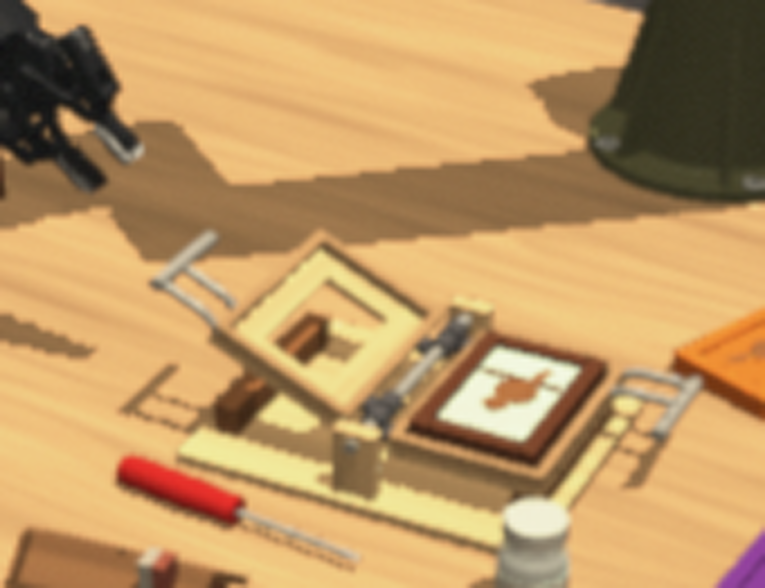

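Wrist view: the right bar runs from (264,166) to (262,273), centred between the jaws, and the predicted position was (256,163) to (256,267). That puts the leaf angle nearer 0.475. I'll advance onto the bar.

```bash
python3 -c "
from plan import *
line(target(.026,.185,.47,45,-.002),7,.04)"
```

```text
[0.004,-0.001,0.001,-0.0000,0.0008,0.0098,0.040], 
[0.004,-0.001,0.001,0.0000,0.0009,0.0098,0.040], 
[0.004,-0.001,0.001,0.0000,0.0009,0.0098,0.040], 
[0.004,-0.001,0.001,0.0000,0.0009,0.0098,0.040], 
[0.004,-0.001,0.001,0.0000,0.0010,0.0098,0.040], 
[0.004,-0.001,0.001,0.0001,0.0010,0.0098,0.040], 
[0.004,-0.001,0.001,0.0001,0.0011,0.0098,0.040],
```

servo_tool([
  [0.004,0,0,0,0.001,0.01,0.04],
  [0.004,0,0,0,0.001,0.01,0.04],
  [0.004,0,0,0,0.001,0.01,0.04],
  [0.004,0,0,0,0.001,0.01,0.04],
  [0.004,0,0,0,0.001,0.01,0.04],
  [0.004,0,0,0,0.001,0.01,0.04],
  [0.004,0,0,0,0.001,0.01,0.04],
  [0,0,0,0,0,0,0.016],
])

```text
clock: 3.65
ee_pos: [0.6182, -0.1234, 0.1384]
eef_rot: [2.38, 0.015, -3.026]
ft_force: [0.2, 0.0, 0.5]
gripper_width: 0.315
```

servo_tool([
  [0,0,0,0,0,0,0.016],
  [0,0,0,0,0,0,0.016],
])

```text
clock: 3.85
ee_pos: [0.619, -0.1238, 0.1411]
eef_rot: [2.383, 0.019, -3.025]
ft_force: [1.0, -0.1, 1.0]
gripper_width: 0.184
```

```bash
python3 -c "
from plan import *
import cv2
stat()
for n in ['wrist','scene']:
    cv2.imwrite(f'pics/{n}2.png',cv2.cvtColor(bot.grab_frame(n),cv2.COLOR_RGB2BGR))
"
```

```text
t 3.85 q [-0.53  0.81  0.36  1.63  0.59 -0.81] grasp local [ 0.031  -0.1634  0.1547] d 0.1888 phi 0.525 beta 43.5 x [-1.   -0.01 -0.02] F [ 1.  -0.1  1. ] gw 0.184
```

View pics/wrist2.png

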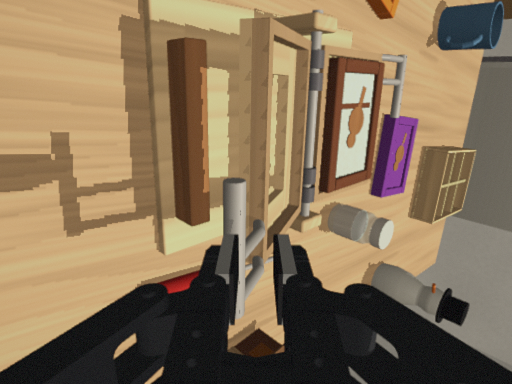

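```bash
python3 -c "
from plan import *
import cv2
w=cv2.imread('pics/wrist2.png');cv2.imwrite('pics/w2c.png',cv2.resize(w[160:340,150:350],None,fx=3.3,fy=3.3,interpolation=cv2.INTER_CUBIC))
s=cv2.imread('pics/scene2.png');cv2.imwrite('pics/s2c.png',cv2.resize(s[120:260,170:330],None,fx=4.2,fy=4.2,interpolation=cv2.INTER_CUBIC))
C=bot.get_calibration('wrist')
for th in (.40,.444,.49): print(th,[proj(C,world(CX,CY,YAW,rl(x,.185,0,th))).round(1) for x in (.003,.083)])
p,r,s=cur()
print(proj(C,p),proj(C,p+r.apply([0,0,-G])),[proj(C,p+r.apply([0,y,-G])) for y in (-.008,.008)])
"
```

```text
0.4 [array([214.3, 177.1]), array([216.9, 307.8])]
0.444 [array([228.5, 179.1]), array([229.3, 311.4])]
0.49 [array([244.1, 180.9]), array([242.9, 314.9])]
[252.89271337 222.55105655] [252.6283492  236.96402581] [array([236.90775835, 236.96389556]), array([268.35012047, 236.95632962])]
```

View pics/w2c.png

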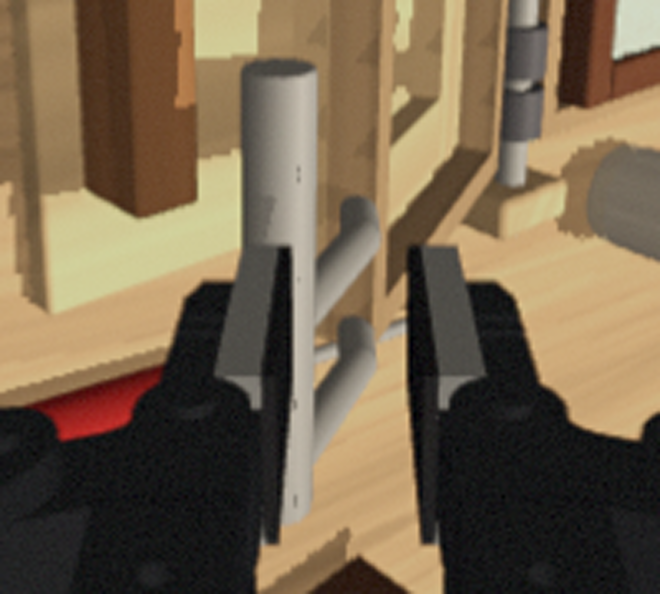

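View pics/s2c.png

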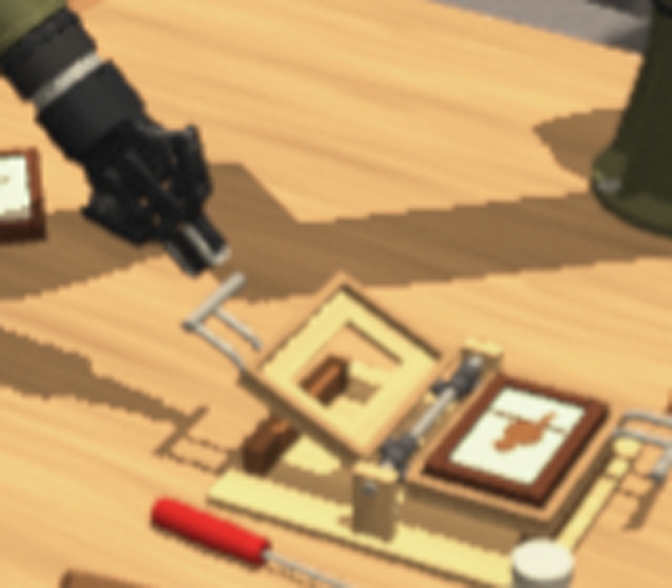

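```bash
python3 -c "
from plan import *
C=bot.get_calibration('scene')
p,r,s=cur()
f=lambda P:((proj(C,P)-[170,120])*4.2).round(0)
print(p,'tcp',f(p),'grasp',f(p+r.apply([0,0,-G])),[f(world(CX,CY,YAW,rl(x,.185,0,.46))) for x in (.003,.024,.083)])
C=bot.get_calibration('wrist');print(C['T'].round(3)); print((r.inv().apply(C['T'][:3,3]-p)).round(4))
print(r.as_matrix().T@C['T'][:3,:3])
"
```

```text
[ 0.61908717 -0.12404194  0.14081066] tcp [235. 298.] grasp [220. 279.] [array([236., 276.]), array([223., 288.]), array([184., 323.])]
[[-0.097  0.969  0.229  0.556]
 [ 0.719 -0.092  0.689 -0.252]
 [ 0.688  0.231 -0.688  0.268]
 [ 0.     0.     0.     1.   ]]
[ 0.0747  0.0015 -0.1761]
[[-0.00025392 -0.95552893 -0.29489727]
 [ 0.99999994 -0.0003117   0.00014891]
 [-0.0002342  -0.29489722  0.95552895]]
```

```bash
python3 -c "
from plan import *
import cv2
p,r,s=cur();C=bot.get_calibration('wrist')
for z in (0,-.01,-.02,-.03,-.04):
  print(z,[proj(C,p+r.apply([x,y,z])).round(0).tolist() for y in(-.042,-.008,.008,.042) for x in (.011,-.011)])
w=cv2.imread('pics/wrist0.png');cv2.imwrite('pics/w0d.png',cv2.resize(w[220:384,60:460],None,fx=2,fy=2,interpolation=cv2.INTER_CUBIC))
"
```

```text
0 [[177.0, 204.0], [180.0, 240.0], [238.0, 204.0], [239.0, 240.0], [267.0, 204.0], [267.0, 240.0], [329.0, 204.0], [326.0, 240.0]]
-0.01 [[173.0, 211.0], [176.0, 248.0], [237.0, 211.0], [238.0, 248.0], [268.0, 211.0], [268.0, 248.0], [333.0, 211.0], [330.0, 248.0]]
-0.02 [[168.0, 218.0], [171.0, 257.0], [236.0, 218.0], [237.0, 258.0], [269.0, 218.0], [268.0, 258.0], [337.0, 218.0], [334.0, 257.0]]
-0.03 [[163.0, 226.0], [167.0, 267.0], [235.0, 226.0], [236.0, 268.0], [269.0, 226.0], [269.0, 268.0], [342.0, 226.0], [339.0, 267.0]]
-0.04 [[157.0, 235.0], [161.0, 279.0], [234.0, 235.0], [235.0, 279.0], [270.0, 235.0], [270.0, 279.0], [348.0, 235.0], [344.0, 279.0]]
```

View pics/w0d.png

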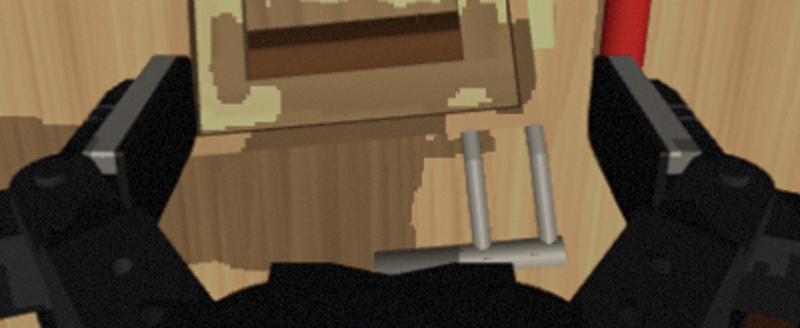

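```bash
python3 -c "
from plan import *
import cv2
P=np.array([.5994,0,.197])
for n in ('scene','side'):
  C=bot.get_calibration(n)
  i=cv2.imread(f'pics/{n}0.png')
  o=proj(C,P).astype(int)-[40,50]
  c=cv2.resize(i[o[1]:o[1]+80,o[0]:o[0]+80],None,fx=5,fy=5,interpolation=cv2.INTER_CUBIC)
  for Q,col in ((P,(0,0,255)),(P+[.0425,0,.013],(0,255,0)),(P+[-.0425,0,.013],(0,255,0)),(P+[0,0,.05],(255,0,0))):
    u=((proj(C,Q)-o)*5).astype(int);cv2.circle(c,tuple(int(a) for a in u),4,col,-1)
  cv2.imwrite(f'pics/t_{n}.png',c)
a=cv2.hconcat([cv2.imread('pics/t_scene.png'),cv2.imread('pics/t_side.png')]);cv2.imwrite('pics/t.png',a)
"
```

```text
(no output)
```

View pics/t.png

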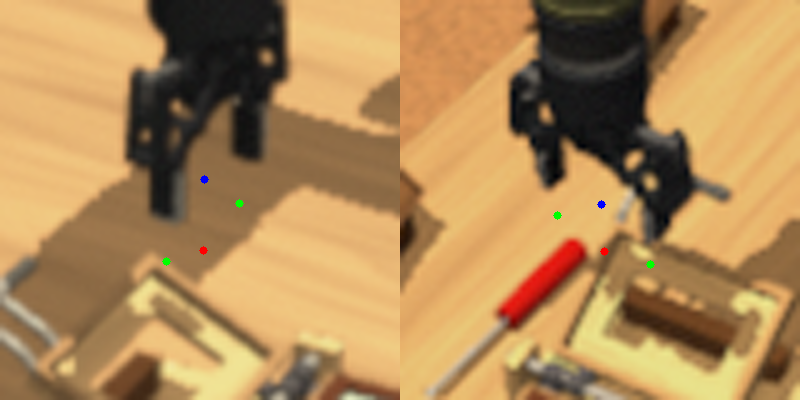

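Both fixed cameras and the wrist view agree on the fingertips. In the scene crop they're at (168,218) and (248,158), against predictions of (167,262) and (240,203), so they sit about 33 mm short of the reported TCP. The fingers haven't reached the bar yet. I'll use an effective grasp offset of 52 mm and re-align with the jaws open.

```bash
sed -i 's/^G=.*/G=0.052/' plan.py; python3 -c "
from plan import *
stat()
line(target(.026,.185,.46,45,.03),3,.04)
"
```

```text
t 3.95 q [-0.53  0.81  0.36  1.63  0.59 -0.81] grasp local [ 0.0308 -0.1865  0.1785] d 0.221 phi 0.566 beta 43.5 x [-1.   -0.01 -0.02] F [-0.4  0.3  0.6] gw 0.188
[-0.009,0.002,0.007,0.0018,-0.0031,0.0035,0.040], 
[-0.009,0.002,0.007,0.0018,-0.0032,0.0035,0.040], 
[-0.009,0.002,0.007,0.0017,-0.0032,0.0035,0.040],
```

servo_tool([
  [0,0,0,0,0,0,0.045],
  [0,0,0,0,0,0,0.045],
  [-0.01,0,0.01,0.002,-0.003,0.003,0.045],
  [-0.01,0,0.01,0.002,-0.003,0.003,0.045],
  [-0.01,0,0,0.002,-0.004,0.003,0.045],
  [0,0,0,0,0,0,0.045],
])

```text
clock: 4.55
ee_pos: [0.6127, -0.1269, 0.1252]
eef_rot: [2.35, 0.002, -3.042]
ft_force: [-0.7, -1.0, -0.5]
gripper_width: 0.528
```

```bash
python3 -c "
from plan import *
stat()
line(target(.026,.185,.46,45,.0),4,.045)
"
```

```text
t 4.55 q [-0.54  0.84  0.36  1.63  0.61 -0.82] grasp local [ 0.0241 -0.1899  0.1617] d 0.2154 phi 0.492 beta 45.4 x [-1.    0.01 -0.  ] F [-0.7 -1.  -0.5] gw 0.528
[0.002,0.002,-0.001,-0.0003,0.0007,0.0077,0.045], 
[0.002,0.002,-0.001,-0.0004,0.0007,0.0077,0.045], 
[0.002,0.002,-0.001,-0.0004,0.0007,0.0077,0.045], 
[0.002,0.002,-0.001,-0.0004,0.0007,0.0077,0.045],
```

servo_tool([
  [0,0,0,0,0.001,0.008,0.045],
  [0,0,0,0,0.001,0.008,0.045],
  [0,0,0,0,0.001,0.008,0.045],
  [0,0,0,0,0.001,0.008,0.045],
  [0,0,0,0,0,0,0.045],
])

```text
clock: 5.05
ee_pos: [0.6095, -0.0985, 0.1031]
eef_rot: [2.348, 0.001, -3.042]
ft_force: [-0.4, 0.9, -0.4]
gripper_width: 0.525
```

```bash
cat > look.py <<'E'
import sys,cv2,numpy as np
from plan import *
tag=sys.argv[1]
stat()
out=[]
w=cv2.cvtColor(bot.grab_frame('wrist'),cv2.COLOR_RGB2BGR);s=cv2.cvtColor(bot.grab_frame('scene'),cv2.COLOR_RGB2BGR)
a=cv2.resize(w,(400,300));b=cv2.resize(s[120:270,170:370],(400,300),interpolation=cv2.INTER_CUBIC)
cv2.imwrite(f'pics/L{tag}.png',cv2.hconcat([a,b]));cv2.imwrite(f'pics/Lw{tag}.png',w);cv2.imwrite(f'pics/Ls{tag}.png',s)
E
python3 look.py 3
```

```text
t 5.05 q [-0.51  0.82  0.26  1.55  0.62 -0.79] grasp local [ 0.024  -0.1614  0.1396] d 0.1799 phi 0.458 beta 45.4 x [-1.    0.01 -0.  ] F [-0.4  0.9 -0.4] gw 0.525
```

View pics/L3.png

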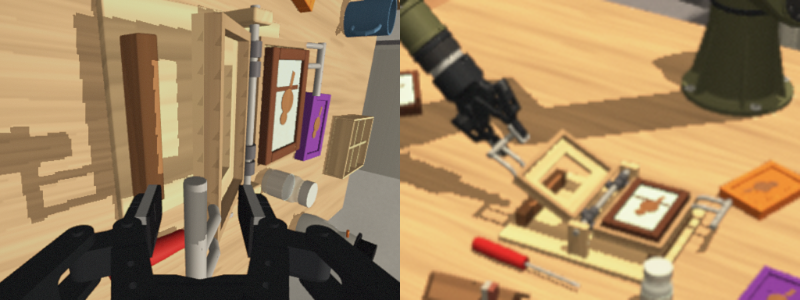

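Now the bar at (195,180) is between the jaws. I'll close onto it to confirm.

servo_tool([
  [0,0,0,0,0,0,0.005],
  [0,0,0,0,0,0,0.005],
  [0,0,0,0,0,0,0.005],
  [0,0,0,0,0,0,0.005],
])

```text
clock: 5.55
ee_pos: [0.6105, -0.1003, 0.1044]
eef_rot: [2.35, 0.003, -3.043]
ft_force: [-0.5, 2.8, -0.8]
gripper_width: 0.121
```

```bash
python3 look.py 4
```

```text
t 5.55 q [-0.51  0.82  0.27  1.55  0.62 -0.79] grasp local [ 0.0246 -0.1632  0.1409] d 0.1821 phi 0.46 beta 45.3 x [-1.    0.01 -0.  ] F [-0.5  2.8 -0.8] gw 0.121
```

View pics/L4.png

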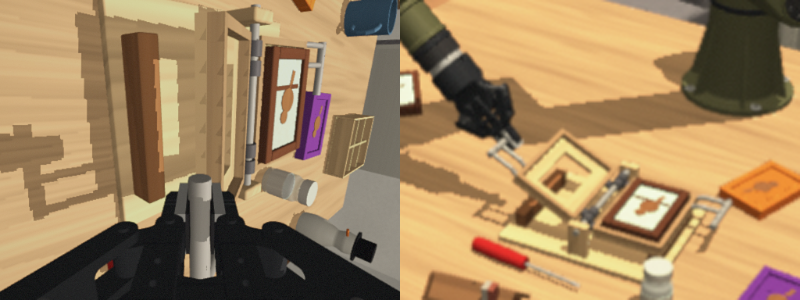

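```bash
cat > arc.py <<'E'
from plan import *
import sys
# args: phi0 phi1(deg) n xl claw [dfactor] limit
def arc(p0,p1,n,xl,claw,lim=45,d=.183):
    seq=[]
    for i in range(1,n+1):
        ph=p0+(p1-p0)*i/n; b=np.clip(90-ph,-lim,lim)
        t=target(xl,d,np.radians(ph),b);seq.append((t[0],t[1],claw))
    stat();rows(seq,claw)
if __name__=="__main__":
    a=[float(v) for v in sys.argv[1:]]
    arc(a[0],a[1],int(a[2]),a[3],a[4],*(a[5:]))
E
python3 arc.py 26.4 66.4 8 .0246 .015
```

```text
t 5.65 q [-0.51  0.82  0.27  1.55  0.62 -0.79] grasp local [ 0.0247 -0.1631  0.1409] d 0.1821 phi 0.46 beta 45.3 x [-1.    0.01 -0.  ] F [-0.6  0.8 -0.6] gw 0.118
[0.006,0.008,-0.003,0.0005,0.0149,-0.0052,0.015], 
[0.000,0.000,0.000,0.0000,0.0157,-0.0031,0.015], 
[0.000,0.000,0.000,-0.0000,0.0159,-0.0017,0.015], 
[0.024,0.000,0.000,-0.0000,0.0147,-0.0003,0.015], 
[0.087,0.000,0.000,0.0000,0.0114,0.0005,0.015], 
[0.087,0.000,0.000,-0.0000,0.0114,0.0005,0.015], 
[0.087,0.000,-0.000,0.0000,0.0114,0.0005,0.015], 
[0.087,0.000,0.000,0.0000,0.0114,0.0005,0.015],
```

servo_tool([
  [0.006,0.008,0,0,0.015,-0.005,0.015],
  [0,0,0,0,0.016,-0.003,0.015],
  [0,0,0,0,0.016,-0.002,0.015],
  [0.024,0,0,0,0.015,0,0.015],
])

```text
clock: 6.05
ee_pos: [0.6056, -0.0636, 0.1567]
eef_rot: [2.382, -0.006, -3.039]
ft_force: [-0.9, -0.5, -2.9]
gripper_width: 0.177
```

```bash
python3 look.py 5; python3 arc.py 44 84 8 .0246 .015
```

```text
t 6.05 q [-0.46  0.71  0.23  1.56  0.62 -0.71] grasp local [ 0.0243 -0.125   0.1945] d 0.1836 phi 0.822 beta 43.5 x [-1.    0.    0.01] F [-0.9 -0.5 -2.9] gw 0.177
t 6.15 q [-0.46  0.71  0.23  1.56  0.62 -0.71] grasp local [ 0.0256 -0.1235  0.1974] d 0.1848 phi 0.839 beta 43.4 x [-1.  0.  0.] F [-0.  -0.5  0.9] gw 0.177
[0.043,0.000,-0.002,0.0010,0.0008,0.0018,0.015], 
[0.087,0.000,0.000,-0.0000,0.0114,0.0005,0.015], 
[0.087,0.000,-0.000,0.0000,0.0114,0.0005,0.015], 
[0.087,0.000,-0.000,0.0000,0.0114,0.0005,0.015], 
[0.087,0.000,-0.000,-0.0000,0.0114,0.0005,0.015], 
[0.087,0.000,0.000,0.0000,0.0114,0.0005,0.015], 
[0.087,0.000,-0.000,0.0000,0.0114,0.0005,0.015], 
[0.087,0.000,0.000,-0.0000,0.0114,0.0005,0.015],
```

View pics/L5.png

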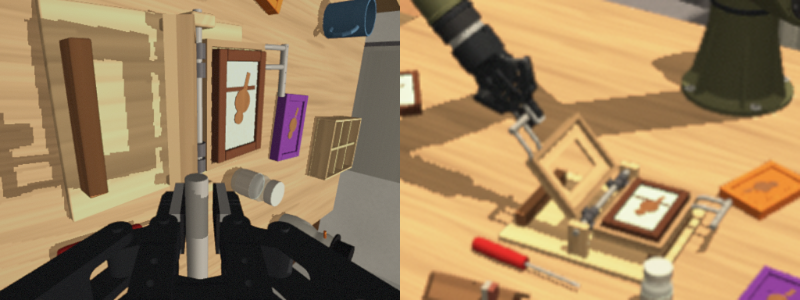

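The leaf is following: its bar is in the jaws at (195,185) and the leaf is at about 48°. I'll continue along the arc.

servo_tool([
  [0.09,0,0,0,0.0114,0.0005,0.015],
  [0.087,0,0,0,0.0114,0.0005,0.015],
  [0.087,0,0,0,0.0114,0.0005,0.015],
  [0.087,0,0,0,0.0114,0.0005,0.015],
  [0.087,0,0,0,0.0114,0.0005,0.015],
  [0.087,0,0,0,0.0114,0.0005,0.015],
  [0.087,0,0,0,0.0114,0.0005,0.015],
])

```text
clock: 6.85
ee_pos: [0.5979, 0.0066, 0.1921]
eef_rot: [3.014, -0.005, -3.043]
ft_force: [0.6, -1.5, -2.3]
gripper_width: 0.179
```

```bash
python3 look.py 6;python3 -c "
from arc import *
p=np.degrees(0)
"; python3 arc.py 83 123 8 .0246 .015
```

```text
t 6.85 q [-0.06  0.33 -0.04  1.22  0.12 -0.17] grasp local [ 0.0242 -0.0252  0.2437] d 0.1854 phi 1.434 beta 7.3 x [-1.    0.01  0.  ] F [ 0.6 -1.5 -2.3] gw 0.179
t 6.95 q [-0.06  0.33 -0.04  1.22  0.13 -0.17] grasp local [ 0.0244 -0.0217  0.2446] d 0.1859 phi 1.454 beta 7.5 x [-1.  0.  0.] F [-0.2 -0.8  0.3] gw 0.176
[0.096,-0.003,-0.002,-0.0003,0.0099,0.0035,0.015], 
[0.087,0.000,0.000,0.0000,0.0114,0.0005,0.015], 
[0.087,0.000,0.000,0.0000,0.0114,0.0005,0.015], 
[0.087,0.000,0.000,-0.0000,0.0114,0.0005,0.015], 
[0.087,0.000,-0.000,0.0000,0.0114,0.0005,0.015], 
[0.087,0.000,0.000,-0.0000,0.0114,0.0005,0.015], 
[0.087,0.000,-0.000,0.0000,0.0114,0.0005,0.015], 
[0.087,0.000,0.000,0.0000,0.0114,0.0005,0.015],
```

View pics/L6.png

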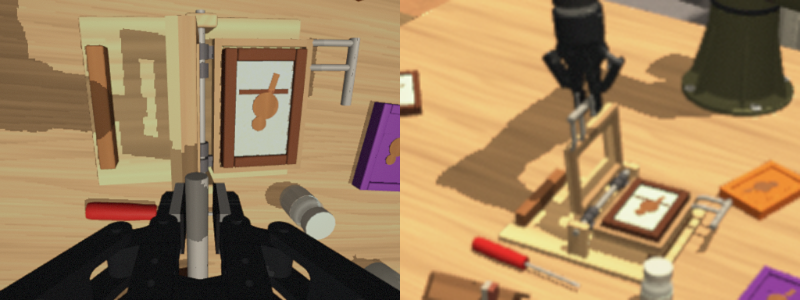

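The leaf is upright and held (bar at (195,180)). Carrying on.

servo_tool([
  [0.09,0,0,0,0.0114,0.002,0.015],
  [0.088,0,0,0,0.0114,0.0005,0.015],
  [0.088,0,0,0,0.0114,0.0005,0.015],
  [0.088,0,0,0,0.0114,0.0005,0.015],
  [0.088,0,0,0,0.0114,0.0005,0.015],
  [0.088,0,0,0,0.0114,0.0005,0.015],
  [0.088,0,0,0,0.0114,0.0005,0.015],
  [0.088,0,0,0,0.0114,0.0005,0.015],
])

```text
clock: 7.75
ee_pos: [0.5889, 0.0896, 0.1743]
eef_rot: [-2.548, -0.005, -3.047]
ft_force: [-0.5, -1.3, -0.7]
gripper_width: 0.173
```

```bash
python3 look.py 7; python3 -c "
from arc import *
p,r,s=cur()
l=R.from_euler('z',-YAW).apply(p+r.apply([0,0,-G])-[CX,CY,0]);ph=np.degrees(np.arctan2(l[2]-.06,-l[1]))
arc(ph,ph+40,8,.0246,.015)"
```

```text
t 7.75 q [ 0.47  0.5   0.02  1.34 -0.54  0.45] grasp local [0.0244 0.094  0.2174] d 0.1834 phi 2.109 beta -34.0 x [-1.    0.01  0.01] F [-0.5 -1.3 -0.7] gw 0.173
t 7.85 q [ 0.48  0.5   0.01  1.34 -0.54  0.45] grasp local [0.0229 0.0964 0.2133] d 0.181 phi 2.132 beta -34.0 x [-1.    0.01  0.01] F [-0.2  0.6 -0.6] gw 0.176
[0.056,-0.015,0.001,-0.0025,0.0130,-0.0019,0.015], 
[0.087,0.000,-0.000,0.0000,0.0114,0.0005,0.015], 
[0.050,0.000,-0.000,-0.0000,0.0134,0.0006,0.015], 
[0.000,0.000,0.000,0.0000,0.0159,0.0013,0.015], 
[0.000,0.000,0.000,0.0000,0.0157,0.0027,0.015], 
[0.000,0.000,0.000,-0.0000,0.0154,0.0040,0.015], 
[0.000,0.000,0.000,-0.0000,0.0150,0.0054,0.015], 
[0.000,0.000,0.000,0.0000,0.0145,0.0067,0.015],
```

View pics/L7.png

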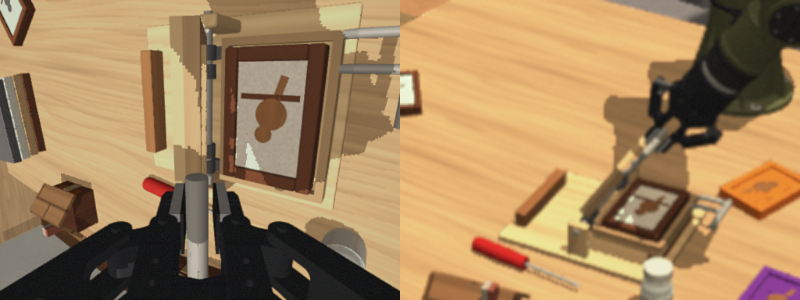

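servo_tool([
  [0.06,0,0,0,0.013,0,0.015],
  [0.087,0,0,0,0.0114,0.0005,0.015],
  [0.05,0,0,0,0.0134,0.0006,0.015],
  [0,0,0,0,0.016,0.0013,0.015],
  [0,0,0,0,0.0157,0.0027,0.015],
  [0,0,0,0,0.0154,0.004,0.015],
])

```text
clock: 8.45
ee_pos: [0.5824, 0.1436, 0.1071]
eef_rot: [-2.357, -0.017, -3.055]
ft_force: [0.7, 0.1, 1.5]
gripper_width: 0.179
```

```bash
python3 look.py 8; python3 -c "
from arc import *
p,r,s=cur()
l=R.from_euler('z',-YAW).apply(p+r.apply([0,0,-G])-[CX,CY,0]);ph=np.degrees(np.arctan2(l[2]-.06,-l[1]))
arc(ph,181,5,.0246,.015)"
```

```text
t 8.45 q [ 0.62  0.73  0.12  1.44 -0.65  0.69] grasp local [0.0245 0.156  0.1439] d 0.1771 phi 2.648 beta -44.9 x [-1.    0.02  0.02] F [0.7 0.1 1.5] gw 0.179
t 8.55 q [ 0.62  0.73  0.12  1.44 -0.65  0.69] grasp local [0.0236 0.1561 0.1425] d 0.1766 phi 2.656 beta -45.0 x [-1.    0.02  0.02] F [-0.6  0.2 -0.4] gw 0.173
[-0.000,-0.027,0.000,-0.0024,0.0192,0.0001,0.015], 
[0.000,0.000,0.000,-0.0000,0.0166,0.0080,0.015], 
[0.000,0.000,0.000,-0.0000,0.0157,0.0096,0.015], 
[0.000,0.000,0.000,-0.0000,0.0146,0.0112,0.015], 
[0.000,0.000,0.000,-0.0000,0.0134,0.0126,0.015],
```

View pics/L8.png

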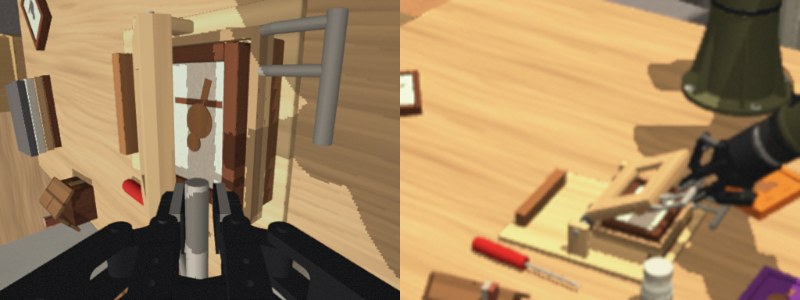

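servo_tool([
  [0,-0.01,0,0,0.019,0.001,0.015],
  [0,-0.01,0,0,0.0166,0.008,0.015],
  [0,0,0,0,0.0157,0.0096,0.015],
  [0,0,0,0,0.0146,0.011,0.015],
])

```text
clock: 8.95
ee_pos: [0.5806, 0.1709, 0.0382]
eef_rot: [-2.361, 0.002, -3.041]
ft_force: [-0.3, -0.4, 0.1]
gripper_width: 0.176
```

```bash
python3 look.py 9; python3 -c "
from arc import *
p,r,s=cur()
l=R.from_euler('z',-YAW).apply(p+r.apply([0,0,-G])-[CX,CY,0]);ph=np.degrees(np.arctan2(l[2]-.06,-l[1]))
arc(ph,182,2,.0246,.015)"
```

```text
t 8.95 q [ 0.66  0.81  0.1   1.34 -0.64  0.72] grasp local [0.0244 0.1832 0.0752] d 0.1839 phi 3.059 beta -44.7 x [-1.    0.01 -0.  ] F [-0.3 -0.4  0.1] gw 0.176
t 9.05 q [ 0.66  0.81  0.1   1.34 -0.64  0.72] grasp local [0.0229 0.1825 0.0731] d 0.1829 phi 3.07 beta -44.8 x [-1.    0.01  0.  ] F [-0.3 -0.1  0.2] gw 0.176
[0.003,-0.006,-0.003,-0.0020,0.0070,0.0065,0.015], 
[0.000,0.000,0.000,0.0000,0.0068,0.0069,0.015],
```

View pics/L9.png

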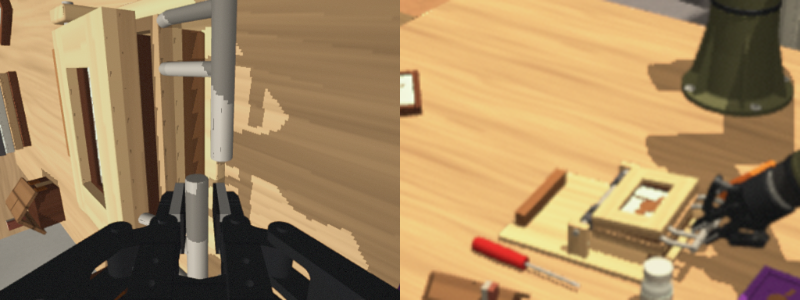

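servo_tool([
  [0,0,0,-0.001,0.007,0.006,0.015],
  [0,0,0,0,0.007,0.007,0.015],
  [0,0,0,0,0,0,0.015],
])

```text
clock: 9.35
ee_pos: [0.5815, 0.1693, 0.0184]
eef_rot: [-2.355, -0.0, -3.04]
ft_force: [-0.2, -2.8, 0.6]
gripper_width: 0.177
```

```bash
python3 look.py 10
```

```text
t 9.35 q [ 0.65  0.83  0.09  1.31 -0.65  0.72] grasp local [0.0251 0.1818 0.0551] d 0.1819 phi -3.115 beta -45.1 x [-1.  0.  0.] F [-0.2 -2.8  0.6] gw 0.177
```

View pics/L10.png

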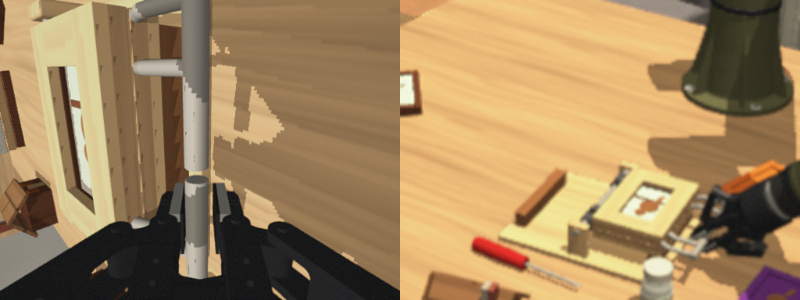

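The bars are in line end to end, with the junction at (197,175). I'll press a little more, then open the jaws and slide 25 mm along the bars to straddle x = 0.

servo_tool([
  [0,0,0,0,0.003,0.003,0.015],
  [0,0,0,0,0,0,0.015],
  [0,0,0,0,0,0,0.035],
  [0,0,0,0,0,0,0.035],
  [0,0,0,0,0,0,0.035],
])

```text
clock: 9.95
ee_pos: [0.583, 0.169, 0.0166]
eef_rot: [-2.355, 0.003, -3.04]
ft_force: [-0.4, -0.8, -0.3]
gripper_width: 0.413
```

```bash
python3 look.py 11; python3 -c "
from arc import *
line(target(.0,.185,np.pi,-45,-.001),4,.035)"
```

```text
t 9.95 q [ 0.65  0.83  0.09  1.31 -0.65  0.72] grasp local [0.0265 0.1813 0.0533] d 0.1815 phi -3.105 beta -45.1 x [-1.    0.01 -0.  ] F [-0.4 -0.8 -0.3] gw 0.413
[-0.000,-0.000,-0.001,0.0066,-0.0005,-0.0016,0.035], 
[-0.000,-0.000,-0.001,0.0066,-0.0005,-0.0016,0.035], 
[-0.000,-0.000,-0.001,0.0066,-0.0005,-0.0016,0.035], 
[-0.000,-0.000,-0.001,0.0066,-0.0005,-0.0016,0.035],
```

View pics/L11.png

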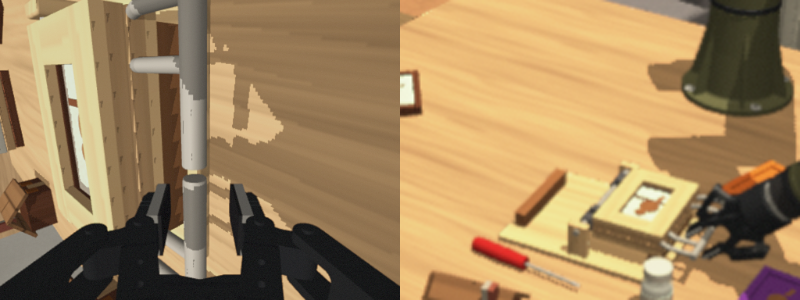

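servo_tool([
  [0,0,0,0.0066,-0.001,-0.001,0.035],
  [0,0,0,0.0066,-0.001,-0.001,0.035],
  [0,0,0,0.0066,-0.001,-0.001,0.035],
  [0,0,0,0.0066,0,-0.001,0.035],
  [0,0,0,0,0,0,0.035],
])

```text
clock: 10.55
ee_pos: [0.5535, 0.1669, 0.0215]
eef_rot: [-2.355, 0.002, -3.04]
ft_force: [0.0, 0.2, -0.7]
gripper_width: 0.41
```

```bash
python3 look.py 12; python3 -c "
from arc import *
C=bot.get_calibration('wrist')
print([(proj(C,world(CX,CY,YAW,rl(x,.185,0,np.pi)))).round(1) for x in (-.045,-.003,.003,.045)])
p,r,s=cur();print(proj(C,p+r.apply([0,0,-G])))"
```

```text
t 10.55 q [ 0.68  0.79  0.02  1.29 -0.64  0.74] grasp local [-0.003   0.1824  0.0582] d 0.1824 phi -3.132 beta -45.1 x [-1.    0.01 -0.  ] F [ 0.   0.2 -0.7] gw 0.41
[array([256.5, 173. ]), array([257. , 272.3]), array([257.1, 285. ]), array([257.5, 364.8])]
[255.54381919 270.17619265]
```

View pics/Lw12.png

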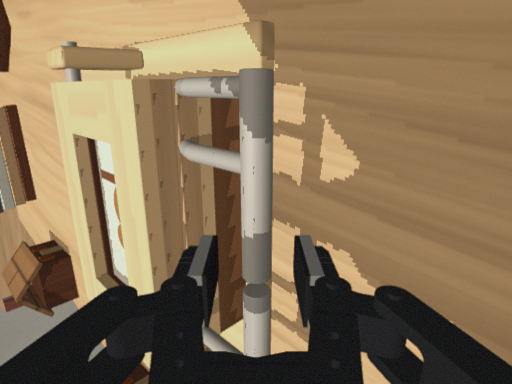

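The junction is at row ~286, while the pad centre projects to row ~270, so I need to shift about 7 mm along +rod (tool −x) before gripping both bars.

servo_tool([
  [0,0,0,-0.007,0,0,0.035],
  [0,0,0,0,0,0.001,0.005],
  [0,0,0,0,0,0,0.005],
  [0,0,0,0,0,0,0.005],
  [0,0,0,0,0,0,0.005],
])

```text
clock: 11.15
ee_pos: [0.5624, 0.1674, 0.0206]
eef_rot: [-2.356, 0.003, -3.041]
ft_force: [-1.0, 1.6, 1.2]
gripper_width: 0.116
```

```bash
python3 look.py 13; python3 -c "
from arc import *
C=bot.get_calibration('wrist')
p,r,s=cur();print(proj(C,p+r.apply([0,0,-G])))"
```

```text
t 11.15 q [ 0.67  0.8   0.04  1.3  -0.64  0.74] grasp local [0.0059 0.1819 0.0574] d 0.1819 phi -3.127 beta -45.0 x [-1.    0.01 -0.  ] F [-1.   1.6  1.2] gw 0.116
[255.57654241 270.13032657]
```

View pics/Lw13.png

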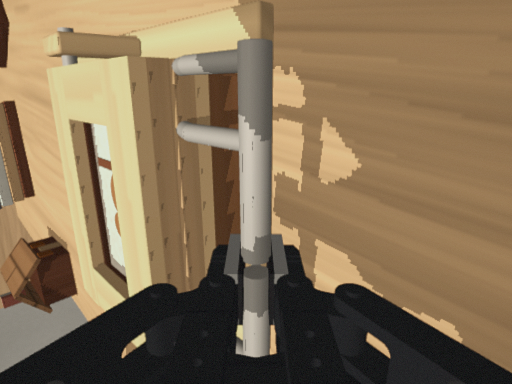

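Both bar ends are in the grip: the junction is at (257,265) and the pad centre at row 270. I'll swing the closed pair with a close cage (0.013).

```bash
cat > back.py <<'E'
from arc import *
import sys
# step from current phi by deg each over n rows
p1,n,xl,claw=float(sys.argv[1]),int(sys.argv[2]),float(sys.argv[3]),float(sys.argv[4])
lim=float(sys.argv[5]) if len(sys.argv)>5 else 45
p,r,s=cur()
l=R.from_euler('z',-YAW).apply(p+r.apply([0,0,-G])-[CX,CY,0]);ph=np.degrees(np.arctan2(l[2]-.06,-l[1]))%360
print('phi deg',ph);arc(ph,p1,n,xl,claw,lim)
E
python3 back.py 148 8 .006 .013
```

```text
phi deg 180.83350841663898
t 11.25 q [ 0.67  0.8   0.04  1.3  -0.64  0.74] grasp local [0.0059 0.1819 0.0574] d 0.1819 phi -3.127 beta -45.0 x [-1.    0.01 -0.  ] F [-1.1  0.4  0.3] gw 0.115
[-0.000,-0.002,-0.006,-0.0003,-0.0087,-0.0098,0.013], 
[0.000,0.000,0.000,0.0000,-0.0101,-0.0084,0.013], 
[0.000,0.000,0.000,-0.0000,-0.0107,-0.0076,0.013], 
[0.000,0.000,0.000,0.0000,-0.0112,-0.0068,0.013], 
[0.000,0.000,0.000,-0.0000,-0.0116,-0.0060,0.013], 
[0.000,0.000,0.000,0.0000,-0.0120,-0.0052,0.013], 
[0.000,0.000,0.000,0.0000,-0.0124,-0.0043,0.013], 
[0.000,0.000,0.000,-0.0000,-0.0127,-0.0034,0.013],
```

servo_tool([
  [0,0,-0.006,0,-0.009,-0.0095,0.013],
  [0,0,0,0,-0.01,-0.0084,0.013],
  [0,0,0,0,-0.0107,-0.0076,0.013],
  [0,0,0,0,-0.011,-0.0068,0.013],
])

```text
clock: 11.65
ee_pos: [0.5619, 0.1622, 0.0723]
eef_rot: [-2.359, -0.004, -3.038]
ft_force: [-0.1, 1.5, -5.4]
gripper_width: 0.151
```

```bash
python3 look.py 14; python3 back.py 135 8 .006 .013
```

```text
t 11.65 q [ 0.66  0.74  0.06  1.37 -0.64  0.72] grasp local [0.005  0.1767 0.1092] d 0.1834 phi 2.87 beta -44.8 x [-1.  0.  0.] F [-0.1  1.5 -5.4] gw 0.151
phi deg 163.9061919313804
t 11.75 q [ 0.66  0.74  0.06  1.37 -0.64  0.72] grasp local [0.0059 0.1763 0.1109] d 0.1835 phi 2.861 beta -44.9 x [-1.  0.  0.] F [-0.5  1.3 -0.1] gw 0.156
[0.003,-0.003,-0.000,-0.0003,-0.0107,-0.0048,0.013], 
[0.000,0.000,0.000,0.0000,-0.0106,-0.0046,0.013], 
[0.000,0.000,0.000,0.0000,-0.0109,-0.0039,0.013], 
[0.000,0.000,0.000,-0.0000,-0.0111,-0.0032,0.013], 
[0.000,0.000,0.000,0.0000,-0.0113,-0.0025,0.013], 
[0.000,0.000,0.000,0.0000,-0.0114,-0.0018,0.013], 
[0.000,0.000,0.000,-0.0000,-0.0115,-0.0011,0.013], 
[0.000,0.000,0.000,0.0000,-0.0115,-0.0004,0.013],
```

View pics/L14.png

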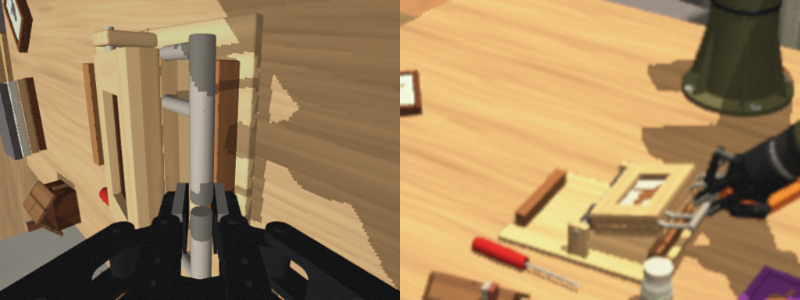

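Both bars are rising together in the jaws (junction at (202,208)). Continuing.

servo_tool([
  [0,0,0,0,-0.011,-0.0048,0.013],
  [0,0,0,0,-0.011,-0.0046,0.013],
  [0,0,0,0,-0.011,-0.004,0.013],
  [0,0,0,0,-0.011,-0.003,0.013],
  [0,0,0,0,-0.0113,-0.0025,0.013],
  [0,0,0,0,-0.0114,-0.002,0.013],
  [0,0,0,0,-0.0115,-0.001,0.013],
])

```text
clock: 12.45
ee_pos: [0.5667, 0.1242, 0.1474]
eef_rot: [-2.367, -0.0, -3.037]
ft_force: [-1.6, 5.3, -2.0]
gripper_width: 0.15
```

```bash
python3 look.py 15; python3 back.py 104 8 .006 .013
```

```text
t 12.45 q [ 0.61  0.63  0.05  1.43 -0.66  0.66] grasp local [0.0056 0.1381 0.1846] d 0.186 phi 2.407 beta -44.4 x [-1.  0.  0.] F [-1.6  5.3 -2. ] gw 0.15
phi deg 137.4505435511101
t 12.55 q [ 0.61  0.63  0.05  1.43 -0.66  0.66] grasp local [0.0058 0.137  0.1858] d 0.186 phi 2.399 beta -44.5 x [-1.  0. -0.] F [-0.2 -0.1  0.1] gw 0.154
[-0.021,-0.001,-0.002,-0.0003,-0.0124,0.0027,0.013], 
[-0.073,-0.000,0.000,-0.0000,-0.0096,0.0003,0.013], 
[-0.073,-0.000,0.000,0.0000,-0.0096,0.0003,0.013], 
[-0.073,-0.000,0.000,-0.0000,-0.0096,0.0003,0.013], 
[-0.073,-0.000,-0.000,0.0000,-0.0096,0.0003,0.013], 
[-0.073,-0.000,-0.000,0.0000,-0.0096,0.0003,0.013], 
[-0.073,-0.000,0.000,-0.0000,-0.0096,0.0003,0.013], 
[-0.073,-0.000,0.000,-0.0000,-0.0096,0.0003,0.013],
```

View pics/L15.png

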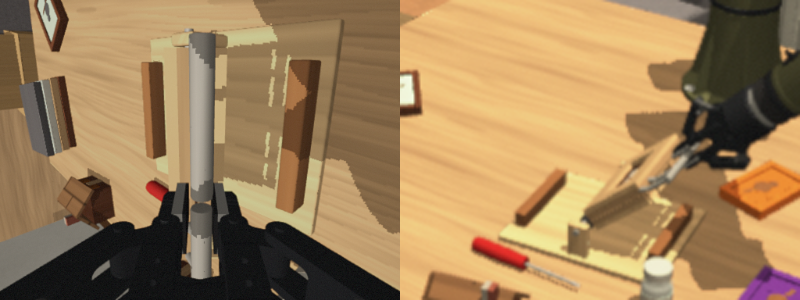

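The pair is at about 43° and shut. Continuing with the tool turning along.

servo_tool([
  [-0.03,0,0,0,-0.012,0.002,0.013],
  [-0.073,0,0,0,-0.0096,0.0003,0.013],
  [-0.073,0,0,0,-0.0096,0.0003,0.013],
  [-0.073,0,0,0,-0.0096,0.0003,0.013],
  [-0.073,0,0,0,-0.0096,0.0003,0.013],
  [-0.073,0,0,0,-0.0096,0.0003,0.013],
  [-0.073,0,0,0,-0.0096,0.0003,0.013],
  [-0.073,0,0,0,-0.0096,0.0003,0.013],
])

```text
clock: 13.35
ee_pos: [0.573, 0.0583, 0.1861]
eef_rot: [-2.928, -0.002, -3.028]
ft_force: [0.5, 3.8, -3.0]
gripper_width: 0.154
```

```bash
python3 look.py 16; python3 back.py 72 8 .006 .013
```

```text
t 13.35 q [ 0.23  0.29 -0.12  1.18 -0.21  0.12] grasp local [0.0047 0.0465 0.2369] d 0.1829 phi 1.828 beta -12.2 x [-1.   -0.01  0.  ] F [ 0.5  3.8 -3. ] gw 0.154
phi deg 103.73143622892306
t 13.45 q [ 0.23  0.29 -0.12  1.19 -0.22  0.13] grasp local [0.0047 0.0434 0.2377] d 0.1829 phi 1.81 beta -12.5 x [-1. -0.  0.] F [-0.1 -0.4  0.3] gw 0.156
[-0.048,-0.000,0.002,-0.0013,-0.0102,0.0000,0.013], 
[-0.069,-0.000,0.000,0.0000,-0.0091,0.0003,0.013], 
[-0.069,-0.000,-0.000,0.0000,-0.0091,0.0003,0.013], 
[-0.069,-0.000,-0.000,-0.0000,-0.0091,0.0003,0.013], 
[-0.069,-0.000,-0.000,-0.0000,-0.0091,0.0003,0.013], 
[-0.069,-0.000,-0.000,0.0000,-0.0091,0.0003,0.013], 
[-0.069,-0.000,0.000,0.0000,-0.0091,0.0003,0.013], 
[-0.069,-0.000,-0.000,-0.0000,-0.0091,0.0003,0.013],
```

View pics/L16.png

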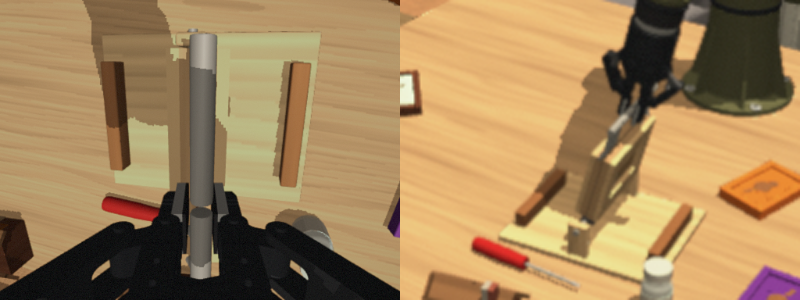

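The pair is near upright and still shut. Continuing to the right.

servo_tool([
  [-0.06,0,0,0,-0.0095,0,0.013],
  [-0.07,0,0,0,-0.0092,0.0003,0.013],
  [-0.07,0,0,0,-0.0092,0.0003,0.013],
  [-0.07,0,0,0,-0.0092,0.0003,0.013],
  [-0.07,0,0,0,-0.0092,0.0003,0.013],
  [-0.07,0,0,0,-0.0092,0.0003,0.013],
  [-0.07,0,0,0,-0.0092,0.0003,0.013],
  [-0.07,0,0,0,-0.0092,0.0003,0.013],
])

```text
clock: 14.25
ee_pos: [0.5783, -0.0105, 0.1828]
eef_rot: [2.8, -0.01, -3.023]
ft_force: [0.3, 2.2, 2.8]
gripper_width: 0.15
```

```bash
python3 look.py 17; python3 back.py 42 8 .006 .013
```

```text
t 14.25 q [-0.22  0.38 -0.04  1.28  0.32 -0.35] grasp local [ 0.0034 -0.0509  0.2317] d 0.1791 phi 1.283 beta 19.6 x [-1.   -0.01  0.01] F [0.3 2.2 2.8] gw 0.15
phi deg 72.51858571977053
t 14.35 q [-0.22  0.38 -0.04  1.28  0.32 -0.35] grasp local [ 0.0024 -0.0533  0.2294] d 0.1776 phi 1.266 beta 19.5 x [-1.   -0.01  0.01] F [-0.3 -0.1 -0.8] gw 0.155
[-0.032,-0.016,0.002,-0.0043,-0.0103,-0.0056,0.013], 
[-0.067,-0.000,0.000,-0.0000,-0.0087,0.0003,0.013], 
[-0.067,-0.000,0.000,-0.0000,-0.0087,0.0003,0.013], 
[-0.067,-0.000,0.000,0.0000,-0.0087,0.0003,0.013], 
[-0.067,-0.000,0.000,-0.0000,-0.0087,0.0003,0.013], 
[-0.067,0.000,0.000,0.0000,-0.0087,0.0003,0.013], 
[-0.067,-0.000,-0.000,-0.0000,-0.0087,0.0003,0.013], 
[-0.014,-0.000,0.000,0.0000,-0.0114,0.0004,0.013],
```

View pics/L17.png

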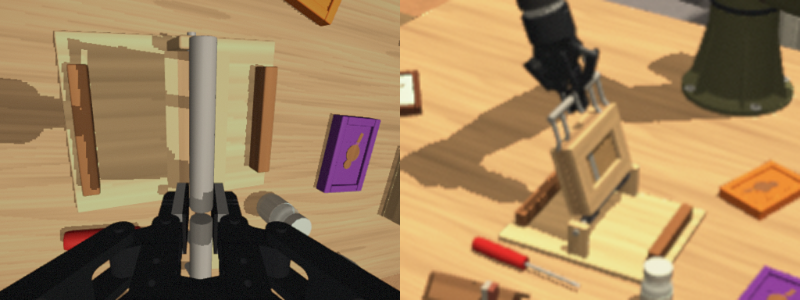

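The pair is past the top, shut, and at about 72°. I'll correct a few mm of drift and go on.

servo_tool([
  [-0.035,-0.008,0,-0.002,-0.0105,-0.0025,0.013],
  [-0.067,-0.005,0,-0.001,-0.009,-0.002,0.013],
  [-0.067,0,0,0,-0.0087,0,0.013],
  [-0.067,0,0,0,-0.0087,0,0.013],
  [-0.067,0,0,0,-0.0087,0,0.013],
  [-0.067,0,0,0,-0.0087,0,0.013],
  [-0.067,0,0,0,-0.0087,0,0.013],
])

```text
clock: 15.05
ee_pos: [0.5823, -0.0594, 0.1536]
eef_rot: [2.364, -0.019, -3.015]
ft_force: [0.4, 0.0, 2.4]
gripper_width: 0.15
```

```bash
python3 look.py 18; python3 back.py 17 8 .006 .013
```

```text
t 15.05 q [-0.47  0.71  0.19  1.57  0.61 -0.75] grasp local [ 0.0029 -0.1189  0.1907] d 0.1767 phi 0.832 beta 44.5 x [-1.   -0.02  0.02] F [0.4 0.  2.4] gw 0.15
phi deg 46.55673419660375
t 15.15 q [-0.47  0.71  0.19  1.57  0.61 -0.75] grasp local [ 0.0014 -0.1201  0.1868] d 0.1746 phi 0.813 beta 44.6 x [-1.   -0.02  0.03] F [-1.5 -1.1 -3.7] gw 0.153
[-0.007,-0.031,-0.005,-0.0060,-0.0112,-0.0084,0.013], 
[0.000,0.000,0.000,0.0000,-0.0118,0.0008,0.013], 
[0.000,0.000,0.000,-0.0000,-0.0117,0.0016,0.013], 
[0.000,0.000,0.000,-0.0000,-0.0116,0.0023,0.013], 
[0.000,0.000,0.000,0.0000,-0.0114,0.0031,0.013], 
[0.000,0.000,0.000,0.0000,-0.0112,0.0038,0.013], 
[0.000,0.000,0.000,0.0000,-0.0109,0.0045,0.013], 
[0.000,0.000,0.000,-0.0000,-0.0106,0.0052,0.013],
```

View pics/L18.png

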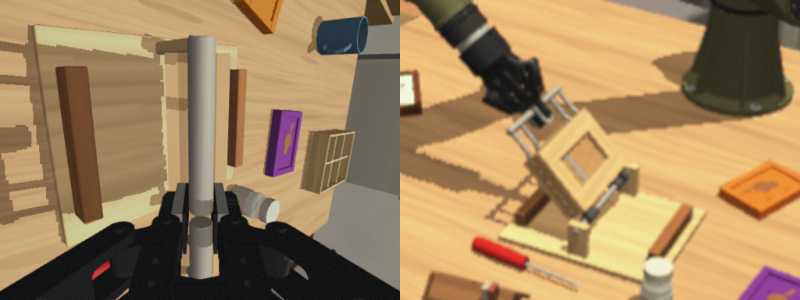

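servo_tool([
  [0,-0.01,0,-0.002,-0.0118,-0.002,0.013],
  [0,-0.01,0,-0.002,-0.0118,-0.001,0.013],
  [0,-0.01,0,-0.002,-0.0117,-0.001,0.013],
  [0,0,0,0,-0.0116,0.001,0.013],
  [0,0,0,0,-0.0114,0.002,0.013],
])

```text
clock: 15.65
ee_pos: [0.5917, -0.1008, 0.1092]
eef_rot: [2.372, -0.003, -3.032]
ft_force: [-1.0, 1.2, -0.6]
gripper_width: 0.152
```

```bash
python3 look.py 19; python3 back.py 0 7 .006 .013
```

```text
t 15.65 q [-0.52  0.78  0.22  1.53  0.6  -0.79] grasp local [ 0.0066 -0.1608  0.1466] d 0.1826 phi 0.494 beta 44.1 x [-1. -0.  0.] F [-1.   1.2 -0.6] gw 0.152
phi deg 27.743516341275686
t 15.75 q [-0.52  0.78  0.22  1.53  0.6  -0.79] grasp local [ 0.0061 -0.1616  0.145 ] d 0.1825 phi 0.484 beta 44.1 x [-1.   -0.    0.01] F [ 0.3 -2.6 -2.9] gw 0.153
[-0.016,-0.005,-0.002,-0.0002,-0.0112,0.0039,0.013], 
[0.000,0.000,0.000,0.0000,-0.0116,0.0050,0.013], 
[0.000,0.000,0.000,0.0000,-0.0113,0.0058,0.013], 
[0.000,0.000,0.000,-0.0000,-0.0108,0.0065,0.013], 
[0.000,0.000,0.000,0.0000,-0.0104,0.0073,0.013], 
[0.000,0.000,0.000,-0.0000,-0.0098,0.0080,0.013], 
[0.000,0.000,0.000,0.0000,-0.0093,0.0086,0.013],
```

View pics/L19.png

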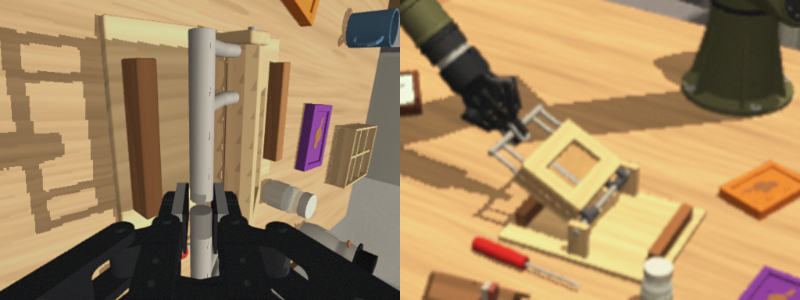

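```bash
python3 -c "
from plan import *
from scipy.optimize import fsolve
C=bot.get_calibration('scene')
for px in ((150,157),(180,157),(152,180),(180,175)):
  print(fsolve(lambda v:proj(C,np.array([v[0],v[1],.022]))-px,[.5,-.4]).round(3))
p,r,s=cur();print(p+r.apply([0,0,-.3]))"
```

```text
[ 0.413 -0.668]
[ 0.344 -0.562]
[ 0.551 -0.528]
[ 0.462 -0.463]
[ 0.61511456 -0.30891971  0.32308377]
```

servo_tool([
  [-0.01,0,0,0,-0.0115,0.0045,0.013],
  [0,0,0,0,-0.0116,0.005,0.013],
  [0,0,0,0,-0.0113,0.0058,0.013],
  [0,0,0,0,-0.0108,0.0065,0.013],
])

```text
clock: 16.15
ee_pos: [0.5945, -0.1204, 0.0585]
eef_rot: [2.363, -0.002, -3.033]
ft_force: [-0.3, -0.3, -0.5]
gripper_width: 0.151
```

```bash
python3 look.py 20; python3 back.py 0 4 .006 .013
```

```text
t 16.15 q [-0.54  0.85  0.23  1.49  0.59 -0.82] grasp local [ 0.0072 -0.181   0.0955] d 0.1845 phi 0.194 beta 44.6 x [-1. -0.  0.] F [-0.3 -0.3 -0.5] gw 0.151
phi deg 10.634284517506533
t 16.25 q [-0.54  0.85  0.23  1.49  0.59 -0.82] grasp local [ 0.0065 -0.1809  0.094 ] d 0.1841 phi 0.186 beta 44.6 x [-1. -0.  0.] F [-0.5 -1.7 -2.3] gw 0.156
[-0.007,-0.004,-0.001,0.0002,-0.0059,0.0059,0.013], 
[0.000,0.000,0.000,-0.0000,-0.0067,0.0053,0.013], 
[0.000,0.000,0.000,0.0000,-0.0064,0.0056,0.013], 
[0.000,0.000,0.000,-0.0000,-0.0061,0.0059,0.013],
```

View pics/L20.png

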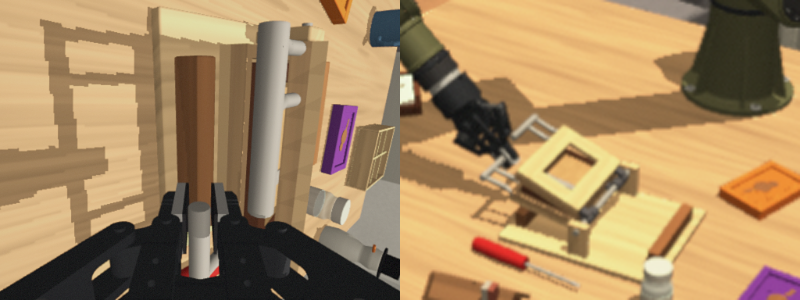

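The left bar has slipped out of the cage: it's at column 265 while the right bar is at 200, roughly 45 mm above it. The right leaf is already at about 0.19 rad, so the picture is nearly level, lying in the right leaf. I'll lower the right leaf fully first, then press the left leaf down onto it.

servo_tool([
  [0,0,0,0,-0.006,0.0055,0.013],
  [0,0,0,0,-0.0067,0.0055,0.013],
  [0,0,0,0,-0.0064,0.0056,0.013],
  [0,0,0,0,-0.006,0.006,0.013],
])

```text
clock: 16.65
ee_pos: [0.5963, -0.129, 0.0249]
eef_rot: [2.372, 0.003, -3.035]
ft_force: [-4.5, 4.5, 28.8]
gripper_width: 0.151
```

```bash
python3 look.py 21; python3 back.py 0 2 .006 .013
```

```text
t 16.65 q [-0.55  0.89  0.22  1.44  0.59 -0.82] grasp local [ 0.0078 -0.1894  0.0622] d 0.1894 phi 0.012 beta 44.1 x [-1.  0. -0.] F [-4.5  4.5 28.8] gw 0.151
phi deg 0.5840285958385688
t 16.75 q [-0.55  0.89  0.22  1.44  0.59 -0.82] grasp local [ 0.0082 -0.1881  0.0619] d 0.1881 phi 0.01 beta 44.2 x [-1.  0. -0.] F [2.5 1.2 3.9] gw 0.152
[-0.014,0.002,0.002,0.0023,0.0037,0.0042,0.013], 
[0.000,0.000,0.000,0.0000,-0.0007,0.0007,0.013],
```

View pics/L21.png

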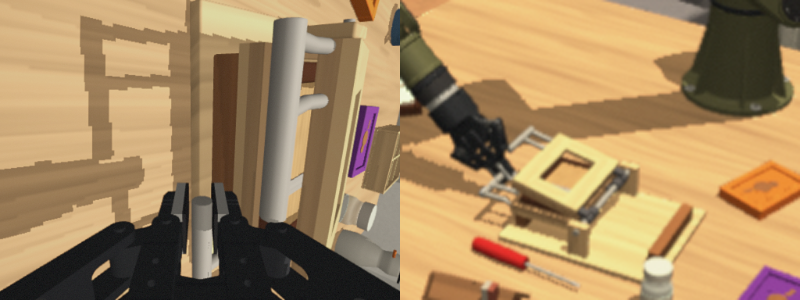

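The right leaf is down on its stop, with the left leaf about 0.3 rad above it. I'll release, back off and look for the picture.

servo_tool([
  [0,0,0,0,0,0,0.03],
  [0,0,0,0,0,0,0.03],
  [0,0,0,0,0,-0.02,0.03],
  [0,0,0,0,0,-0.03,0.03],
  [0,0,0,0,0,-0.03,0.03],
  [0,0,0,0,0,0,0.03],
])

```text
clock: 17.35
ee_pos: [0.6013, -0.1821, 0.0831]
eef_rot: [2.369, 0.0, -3.031]
ft_force: [-0.7, 1.3, -0.3]
gripper_width: 0.35
```

```bash
python3 look.py 22; python3 -c "
import cv2
s=cv2.imread('pics/Ls22.png');cv2.imwrite('pics/s22c.png',cv2.resize(s[170:260,210:340],None,fx=6,fy=6,interpolation=cv2.INTER_CUBIC))
from plan import *
C=bot.get_calibration('wrist')
for th in (.25,.3,.35,.4): print(th,[(proj(C,world(CX+.003,CY,YAW,rl(x,.185,0,th)))).round(1) for x in (-.083,-.045,-.003)])"
```

```text
t 17.35 q [-0.6   0.92  0.41  1.64  0.55 -0.88] grasp local [ 0.0074 -0.2428  0.1203] d 0.2502 phi 0.244 beta 44.3 x [-1. -0. -0.] F [-0.7  1.3 -0.3] gw 0.35
0.25 [array([324.7,  59.2]), array([320.5, 136.8]), array([316.2, 212.7])]
0.3 [array([343.4,  58.6]), array([338. , 138.2]), array([332.4, 215.8])]
0.35 [array([363.3,  58.1]), array([356.6, 139.6]), array([349.6, 218.7])]
0.4 [array([384.3,  57.7]), array([376.1, 140.9]), array([367.7, 221.4])]
```

View pics/Lw22.png

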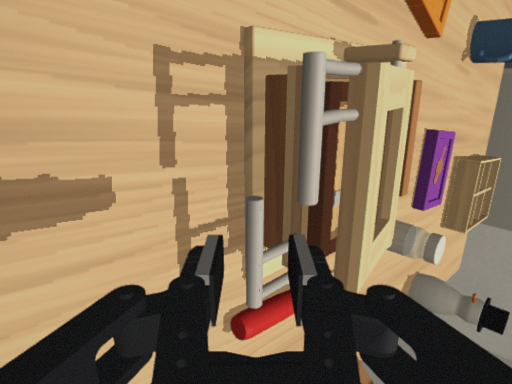

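View pics/s22c.png

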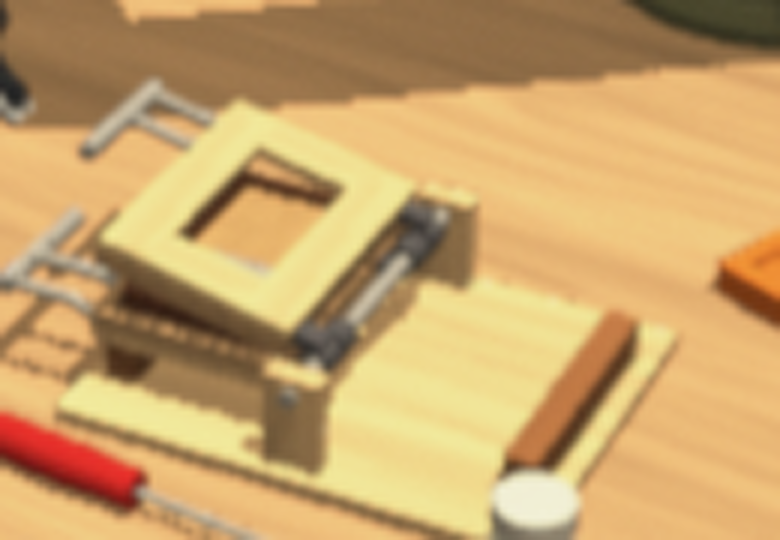

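The left leaf is at about 0.24 rad (its bar end is at (308,200), right bar at (255,200)), and the picture's tan back shows in the window. I'll cage the left bar at x ≈ −24 to press it down and later open it.

```bash
python3 -c "
from plan import *
stat()
line(target(-.021,.185,.235,45,.06),3,.04)
print()
"
```

```text
t 17.45 q [-0.6   0.92  0.41  1.63  0.56 -0.88] grasp local [ 0.0067 -0.2403  0.1177] d 0.2471 phi 0.236 beta 44.4 x [-1.   -0.01  0.  ] F [ 1.3  1.  -0.8] gw 0.346
[-0.004,-0.002,0.001,0.0091,0.0110,-0.0024,0.040], 
[-0.004,-0.002,0.001,0.0091,0.0110,-0.0024,0.040], 
[-0.004,-0.002,0.001,0.0091,0.0110,-0.0023,0.040],
```

servo_tool([
  [0,0,0,0.009,0.011,-0.0024,0.04],
  [0,0,0,0.009,0.011,-0.0024,0.04],
  [-0.01,0,0,0.009,0.011,-0.0024,0.04],
  [0,0,0,0,0,0,0.04],
])

```text
clock: 17.85
ee_pos: [0.5674, -0.1587, 0.1049]
eef_rot: [2.351, -0.009, -3.025]
ft_force: [-0.3, -0.5, 0.2]
gripper_width: 0.47
```

```bash
python3 look.py 23; python3 -c "
from plan import *
line(target(-.021,.185,.235,45,-.002),7,.04)
C=bot.get_calibration('wrist')
p,r,s=cur()
print([proj(C,p+r.apply([0,0,-G+k])).round(0) for k in (0,.06)])
for th in (.2,.25): print(th,[(proj(C,world(CX+.003,CY,YAW,rl(x,.185,0,th)))).round(1) for x in (-.083,-.045,-.003)])
"
```

```text
t 17.85 q [-0.61  0.84  0.3   1.62  0.56 -0.89] grasp local [-0.0233 -0.2166  0.1415] d 0.2315 phi 0.36 beta 45.3 x [-1.   -0.01  0.01] F [-0.3 -0.5  0.2] gw 0.47
[0.001,-0.002,0.000,-0.0004,-0.0001,0.0078,0.040], 
[0.001,-0.002,0.000,-0.0004,-0.0001,0.0078,0.040], 
[0.001,-0.002,0.000,-0.0004,-0.0001,0.0078,0.040], 
[0.001,-0.002,0.000,-0.0004,-0.0001,0.0078,0.040], 
[0.001,-0.002,0.000,-0.0004,-0.0001,0.0078,0.040], 
[0.001,-0.002,0.000,-0.0004,-0.0001,0.0078,0.040], 
[0.001,-0.002,0.000,-0.0003,-0.0001,0.0078,0.040], 
[array([252., 272.]), array([253., 217.])]
0.2 [array([241.2, 119.3]), array([242. , 188.5]), array([242.8, 256.5])]
0.25 [array([256.1, 120.2]), array([256.1, 191.1]), array([256. , 260.5])]
```

View pics/Lw23.png

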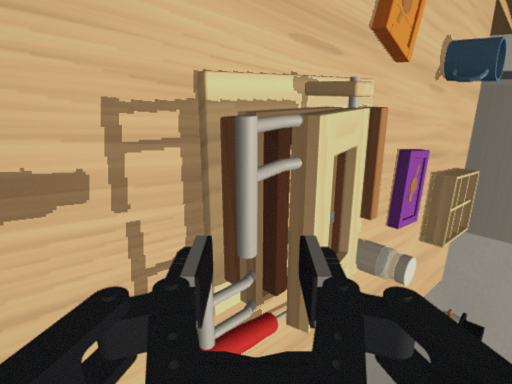

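The left bar runs from (247,118) to (247,256) and sits between the jaws. Inserting.

servo_tool([
  [0,0,0,0,-0.0005,0.008,0.04],
  [0,0,0,0,-0.0005,0.008,0.04],
  [0,0,0,0,-0.0005,0.008,0.04],
  [0,0,0,0,-0.0005,0.008,0.04],
  [0,0,0,0,-0.0005,0.008,0.04],
  [0,0,0,0,-0.0005,0.008,0.04],
  [0,0,0,0,0,0.008,0.04],
  [0,0,0,0,0,0,0.013],
])

```text
clock: 18.75
ee_pos: [0.5628, -0.1174, 0.0557]
eef_rot: [2.35, -0.011, -3.024]
ft_force: [0.6, 0.7, -0.3]
gripper_width: 0.311
```

servo_tool([
  [0,0,0,0,0,0,0.013],
  [0,0,0,0,0,0,0.013],
  [0,0,0,0,0,0,0.013],
])

```text
clock: 19.05
ee_pos: [0.563, -0.1176, 0.0561]
eef_rot: [2.35, -0.01, -3.024]
ft_force: [-0.7, 0.1, -0.3]
gripper_width: 0.151
```

```bash
python3 look.py 24; python3 back.py 0 4 -.022 .013
```

```text
t 19.05 q [-0.56  0.82  0.16  1.47  0.58 -0.85] grasp local [-0.0232 -0.1753  0.0927] d 0.1783 phi 0.184 beta 45.3 x [-1.   -0.01  0.01] F [-0.7  0.1 -0.3] gw 0.151
phi deg 10.55284289581223
t 19.15 q [-0.56  0.82  0.16  1.47  0.58 -0.85] grasp local [-0.0231 -0.1753  0.0927] d 0.1784 phi 0.184 beta 45.3 x [-1.   -0.01  0.01] F [0.3 0.1 0.1] gw 0.156
[0.006,-0.015,0.000,-0.0019,-0.0098,0.0010,0.013], 
[0.000,0.000,0.000,0.0000,-0.0066,0.0052,0.013], 
[0.000,0.000,0.000,0.0000,-0.0064,0.0055,0.013], 
[0.000,0.000,0.000,0.0000,-0.0061,0.0058,0.013],
```

View pics/L24.png

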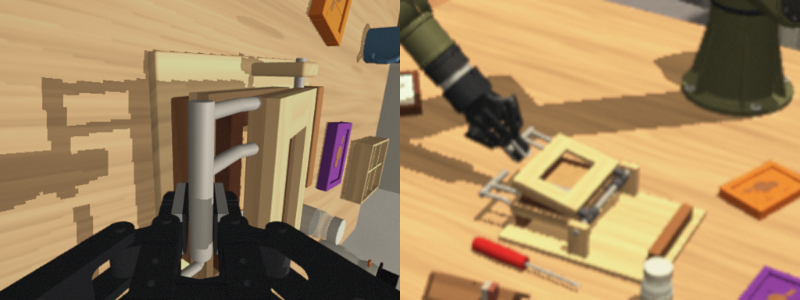

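servo_tool([
  [0,0,0,0,-0.0085,0.003,0.013],
  [0,0,0,0,-0.007,0.005,0.013],
  [0,0,0,0,-0.0064,0.0055,0.013],
  [0,0,0,0,-0.004,0.004,0.013],
  [0,0,0,0,0,0,0.013],
])

```text
clock: 19.65
ee_pos: [0.5634, -0.1242, 0.0224]
eef_rot: [2.35, -0.01, -3.025]
ft_force: [1.1, 0.9, 0.7]
gripper_width: 0.15
```

```bash
python3 look.py 25; python3 -c "
import cv2
s=cv2.imread('pics/Ls25.png');cv2.imwrite('pics/s25c.png',cv2.resize(s[170:260,210:340],None,fx=6,fy=6,interpolation=cv2.INTER_CUBIC))"
```

```text
t 19.65 q [-0.57  0.87  0.15  1.43  0.58 -0.86] grasp local [-0.0235 -0.182   0.0589] d 0.182 phi -0.006 beta 45.4 x [-1.   -0.01  0.01] F [1.1 0.9 0.7] gw 0.15
```

View pics/Lw25.png

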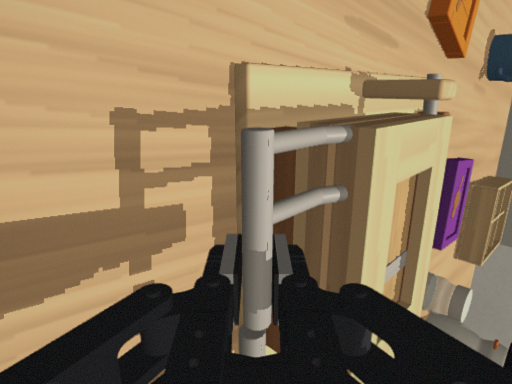

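View pics/s25c.png

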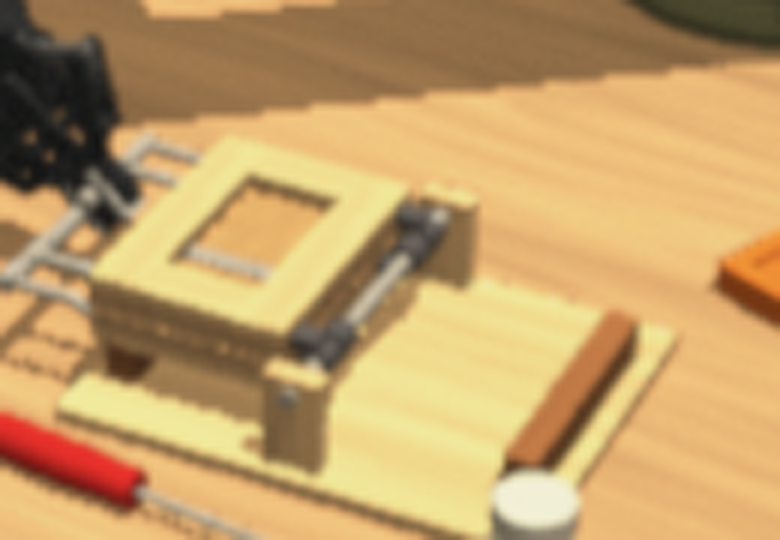

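The pair is shut on the right with the bars in line (junction at (256,328)) and the back panel visible. I'll hold a moment, then open the top leaf to the left.

servo_tool([
  [0,0,0,0,-0.002,0.002,0.013],
  [0,0,0,0,0,0,0.013],
])

```text
clock: 19.95
ee_pos: [0.5639, -0.1244, 0.0206]
eef_rot: [2.351, -0.009, -3.025]
ft_force: [-0.0, 0.1, -0.0]
gripper_width: 0.156
```

```bash
python3 back.py 40 8 -.0225 .013
```

```text
phi deg 359.0946197081821
t 19.95 q [-0.57  0.87  0.15  1.43  0.58 -0.86] grasp local [-0.0231 -0.1822  0.0571] d 0.1822 phi -0.016 beta 45.3 x [-1.   -0.01  0.01] F [-0.   0.1 -0. ] gw 0.156
[1.576,-0.010,0.011,-0.0021,-0.1042,0.0608,0.013],   TOO BIG
[0.000,0.000,0.000,0.0000,0.1202,-0.0339,0.013],   TOO BIG
[0.000,0.000,0.000,-0.0000,0.0705,-0.1030,0.013],   TOO BIG
[0.000,0.000,0.000,0.0000,-0.0120,-0.1243,0.013],   TOO BIG
[0.000,0.000,0.000,-0.0000,-0.0889,-0.0877,0.013],   TOO BIG
[-0.266,-0.000,-0.000,0.0000,-0.1108,-0.0121,0.013],   TOO BIG
[-0.696,-0.000,0.000,-0.0000,-0.0840,0.0305,0.013],   TOO BIG
[-0.609,-0.000,0.000,0.0000,-0.0876,0.0332,0.013],   TOO BIG
```

```bash
sed -i 's/%360/%360; ph=ph-360 if ph>270 else ph/' back.py; python3 back.py 40 8 -.0225 .015
```

```text
phi deg -0.9053802918178917
t 19.95 q [-0.57  0.87  0.15  1.43  0.58 -0.86] grasp local [-0.0231 -0.1822  0.0571] d 0.1822 phi -0.016 beta 45.3 x [-1.   -0.01  0.01] F [-0.   0.1 -0. ] gw 0.156
[0.005,-0.014,0.001,-0.0011,0.0111,-0.0117,0.015], 
[0.000,0.000,0.000,-0.0000,0.0128,-0.0101,0.015], 
[0.000,0.000,0.000,0.0000,0.0137,-0.0089,0.015], 
[0.000,0.000,0.000,-0.0000,0.0144,-0.0077,0.015], 
[0.000,0.000,0.000,-0.0000,0.0150,-0.0064,0.015], 
[0.000,0.000,0.000,0.0000,0.0155,-0.0050,0.015], 
[0.000,0.000,0.000,-0.0000,0.0159,-0.0036,0.015], 
[0.000,0.000,0.000,0.0000,0.0162,-0.0021,0.015],
```

servo_tool([
  [0,-0.01,0,-0.001,0.0115,-0.0115,0.014],
  [0,0,0,0,0.0128,-0.01,0.014],
  [0,0,0,0,0.0137,-0.009,0.014],
  [0,0,0,0,0.0144,-0.0077,0.014],
  [0,0,0,0,0.015,-0.0064,0.014],
])

```text
clock: 20.45
ee_pos: [0.5628, -0.1088, 0.1051]
eef_rot: [2.353, -0.003, -3.032]
ft_force: [-0.1, -0.9, -2.1]
gripper_width: 0.169
```

```bash
python3 look.py 26;  python3 back.py 62 8 -.0225 .014
```

```text
t 20.45 q [-0.55  0.76  0.16  1.53  0.59 -0.84] grasp local [-0.023  -0.1664  0.1417] d 0.1854 phi 0.457 beta 45.2 x [-1. -0.  0.] F [-0.1 -0.9 -2.1] gw 0.169
phi deg 26.62605606080772
t 20.55 q [-0.55  0.76  0.16  1.53  0.59 -0.84] grasp local [-0.0219 -0.1663  0.1434] d 0.186 phi 0.465 beta 45.1 x [-1. -0. -0.] F [-0.2 -0.1  0.3] gw 0.162
[0.002,-0.002,0.003,0.0005,0.0144,-0.0011,0.014], 
[0.000,0.000,0.000,0.0000,0.0138,-0.0029,0.014], 
[0.000,0.000,0.000,-0.0000,0.0140,-0.0018,0.014], 
[0.000,0.000,0.000,0.0000,0.0141,-0.0007,0.014], 
[0.065,0.000,-0.000,-0.0000,0.0107,0.0003,0.014], 
[0.077,0.000,0.000,0.0000,0.0101,0.0004,0.014], 
[0.077,0.000,0.000,-0.0000,0.0101,0.0004,0.014], 
[0.077,0.000,0.000,0.0000,0.0101,0.0004,0.014],
```

View pics/L26.png

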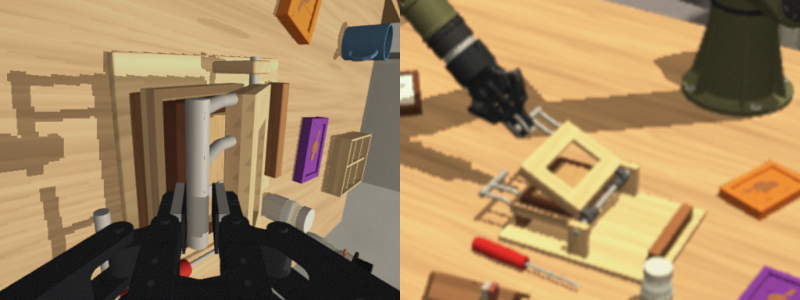

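The top leaf is opening alone and the picture stays in the right leaf. Continuing.

servo_tool([
  [0,0,0,0,0.0144,-0.001,0.014],
  [0,0,0,0,0.0138,-0.0025,0.014],
  [0,0,0,0,0.014,-0.0018,0.014],
  [0,0,0,0,0.014,-0.0007,0.014],
  [0.065,0,0,0,0.0107,0.0003,0.014],
  [0.077,0,0,0,0.0101,0.0004,0.014],
  [0.077,0,0,0,0.0101,0.0004,0.014],
  [0.077,0,0,0,0.0101,0.0004,0.014],
])

```text
clock: 21.35
ee_pos: [0.5549, -0.0372, 0.1778]
eef_rot: [2.657, -0.003, -3.036]
ft_force: [-0.1, -0.3, -2.0]
gripper_width: 0.163
```

```bash
python3 back.py 100 8 -.0225 .014
```

```text
phi deg 63.4779646989145
t 21.35 q [-0.34  0.42 -0.05  1.33  0.43 -0.5 ] grasp local [-0.0233 -0.0817  0.2238] d 0.183 phi 1.108 beta 27.7 x [-1.  0.  0.] F [-0.1 -0.3 -2. ] gw 0.163
[0.101,-0.003,-0.003,-0.0009,0.0093,0.0007,0.014], 
[0.080,0.000,-0.000,0.0000,0.0104,0.0004,0.014], 
[0.080,0.000,-0.000,0.0000,0.0104,0.0004,0.014], 
[0.080,0.000,-0.000,-0.0000,0.0104,0.0004,0.014], 
[0.080,0.000,0.000,-0.0000,0.0104,0.0004,0.014], 
[0.080,0.000,0.000,-0.0000,0.0104,0.0004,0.014], 
[0.080,0.000,0.000,-0.0000,0.0104,0.0004,0.014], 
[0.080,0.000,0.000,0.0000,0.0104,0.0004,0.014],
```

servo_tool([
  [0.09,0,0,0,0.01,0.0005,0.014],
  [0.082,0,0,0,0.0104,0.0004,0.014],
  [0.08,0,0,0,0.0104,0.0004,0.014],
  [0.08,0,0,0,0.0104,0.0004,0.014],
  [0.08,0,0,0,0.0104,0.0004,0.014],
  [0.08,0,0,0,0.0104,0.0004,0.014],
  [0.08,0,0,0,0.0104,0.0004,0.014],
  [0.08,0,0,0,0.0104,0.0004,0.014],
])

```text
clock: 22.15
ee_pos: [0.5413, 0.0521, 0.1974]
eef_rot: [-2.952, 0.007, -3.036]
ft_force: [-0.5, -2.5, -0.7]
gripper_width: 0.162
```

```bash
python3 look.py 27; python3 back.py 138 8 -.0225 .014
```

```text
t 22.15 q [ 0.22  0.22 -0.19  1.18 -0.19  0.12] grasp local [-0.0278  0.0425  0.2485] d 0.1932 phi 1.793 beta -10.9 x [-1.    0.   -0.01] F [-0.5 -2.5 -0.7] gw 0.162
phi deg 103.63670657926417
t 22.25 q [ 0.23  0.22 -0.19  1.18 -0.19  0.12] grasp local [-0.0283  0.0454  0.2472] d 0.1927 phi 1.809 beta -10.7 x [-1. -0. -0.] F [-0.7  0.3 -0.3] gw 0.162
[0.127,0.005,0.004,-0.0056,0.0066,0.0105,0.014], 
[0.075,0.000,-0.000,-0.0000,0.0098,0.0004,0.014], 
[0.075,0.000,0.000,0.0000,0.0098,0.0004,0.014], 
[0.075,0.000,0.000,-0.0000,0.0098,0.0004,0.014], 
[0.075,0.000,0.000,0.0000,0.0098,0.0004,0.014], 
[0.075,0.000,0.000,-0.0000,0.0098,0.0004,0.014], 
[0.075,0.000,-0.000,0.0000,0.0098,0.0004,0.014], 
[0.023,0.000,0.000,-0.0000,0.0125,0.0005,0.014],
```

View pics/L27.png

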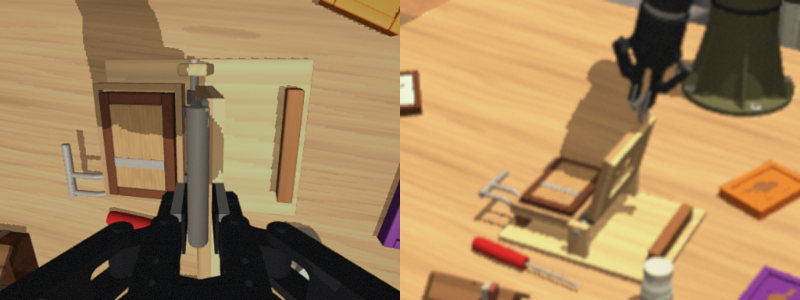

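The picture is back-up in the right nest, and the left leaf is at about 100°. The tool has drifted 10 mm outward, so I'll correct that while going on.

servo_tool([
  [0.08,0,0,-0.003,0.008,0.004,0.014],
  [0.08,0,0,-0.002,0.009,0.004,0.014],
  [0.08,0,0,0,0.0098,0.002,0.014],
  [0.08,0,0,0,0.0098,0.001,0.014],
  [0.08,0,0,0,0.0098,0.0004,0.014],
  [0.08,0,0,0,0.0098,0.0004,0.014],
  [0.08,0,0,0,0.0098,0.0004,0.014],
])

```text
clock: 22.95
ee_pos: [0.5377, 0.109, 0.1626]
eef_rot: [-2.386, 0.009, -3.037]
ft_force: [-0.0, -1.5, -0.2]
gripper_width: 0.168
```

```bash
python3 look.py 28; python3 back.py 168 8 -.0225 .014
```

```text
t 22.95 q [ 0.61  0.54 -0.05  1.4  -0.65  0.65] grasp local [-0.0253  0.1253  0.2005] d 0.1882 phi 2.299 beta -43.3 x [-1.    0.   -0.01] F [-0.  -1.5 -0.2] gw 0.168
phi deg 132.83300279942347
t 23.05 q [ 0.61  0.54 -0.05  1.4  -0.64  0.65] grasp local [-0.0268  0.1266  0.1965] d 0.1862 phi 2.318 beta -43.3 x [-1. -0. -0.] F [ 0.2  1.7 -0.6] gw 0.165
[0.030,0.001,-0.000,-0.0043,0.0125,0.0036,0.014], 
[0.000,0.000,0.000,-0.0000,0.0140,0.0011,0.014], 
[0.000,0.000,0.000,-0.0000,0.0139,0.0022,0.014], 
[0.000,0.000,0.000,0.0000,0.0137,0.0032,0.014], 
[0.000,0.000,0.000,0.0000,0.0134,0.0042,0.014], 
[0.000,0.000,0.000,-0.0000,0.0130,0.0053,0.014], 
[0.000,0.000,0.000,0.0000,0.0126,0.0062,0.014], 
[0.000,0.000,0.000,0.0000,0.0121,0.0072,0.014],
```

View pics/L28.png

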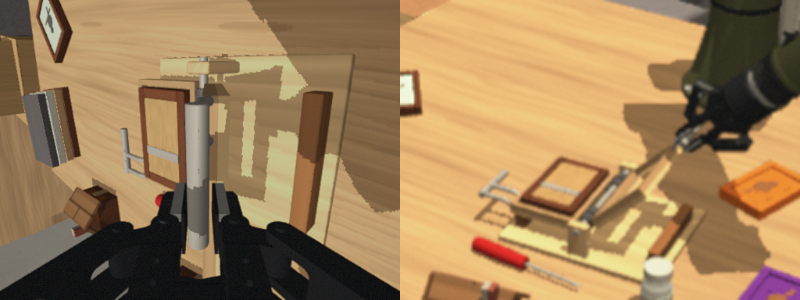

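servo_tool([
  [0.03,0,0,-0.003,0.0125,0.003,0.014],
  [0,0,0,-0.001,0.014,0.001,0.014],
  [0,0,0,0,0.0139,0.0022,0.014],
  [0,0,0,0,0.0137,0.003,0.014],
  [0,0,0,0,0.0134,0.004,0.014],
  [0,0,0,0,0.013,0.005,0.014],
])

```text
clock: 23.65
ee_pos: [0.5357, 0.1548, 0.0896]
eef_rot: [-2.367, 0.003, -3.041]
ft_force: [-1.0, -0.7, 1.3]
gripper_width: 0.165
```

```bash
python3 look.py 29; python3 back.py 180 5 -.0225 .014; python3 -c "
from plan import *
from scipy.optimize import fsolve
C=bot.get_calibration('scene')
for px in ((331,213),(352,227),(375,212),(354,202)):
  v=fsolve(lambda v:proj(C,np.array([v[0],v[1],.015]))-px,[.5,.4]);l=R.from_euler('z',-YAW).apply(np.array([*v,0])-[CX,CY,0]);print(l.round(3))
"
```

```text
t 23.65 q [ 0.68  0.68 -0.01  1.37 -0.63  0.74] grasp local [-0.022   0.1718  0.1267] d 0.1843 phi 2.771 beta -44.4 x [-1.    0.01 -0.  ] F [-1.  -0.7  1.3] gw 0.165
phi deg 159.18470319881396
t 23.75 q [ 0.68  0.68 -0.01  1.37 -0.63  0.74] grasp local [-0.0229  0.1717  0.1253] d 0.1837 phi 2.778 beta -44.5 x [-1.    0.01 -0.  ] F [-0.3 -0.2  0.3] gw 0.164
[0.009,-0.004,-0.004,-0.0005,0.0111,0.0067,0.014], 
[0.000,0.000,0.000,-0.0000,0.0115,0.0067,0.014], 
[0.000,0.000,0.000,0.0000,0.0109,0.0075,0.014], 
[0.000,0.000,0.000,-0.0000,0.0104,0.0083,0.014], 
[0.000,0.000,0.000,0.0000,0.0097,0.0091,0.014], 
[-0.185  0.144  0.   ]
[-0.136  0.236  0.   ]
[-0.262  0.281  0.   ]
[-0.291  0.195  0.   ]
```

View pics/L29.png

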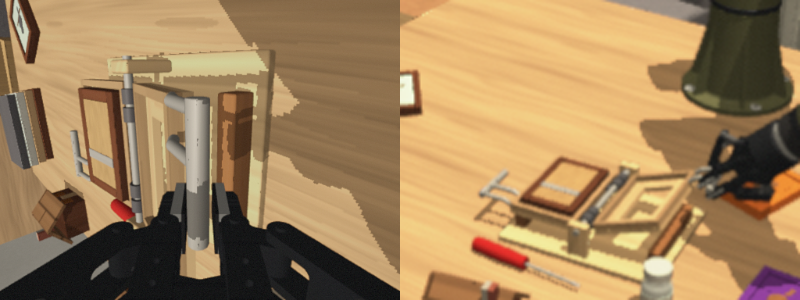

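The orange decoy is well clear (local x < −136 mm). Lowering the left leaf fully.

servo_tool([
  [0,0,0,0,0.0111,0.0067,0.014],
  [0,0,0,0,0.0115,0.0067,0.014],
  [0,0,0,0,0.0109,0.0075,0.014],
  [0,0,0,0,0.0104,0.0083,0.014],
  [0,0,0,0,0.009,0.0085,0.014],
  [0,0,0,0,0,0,0.014],
])

```text
clock: 24.35
ee_pos: [0.5346, 0.1658, 0.0197]
eef_rot: [-2.363, 0.002, -3.039]
ft_force: [1.6, -3.2, 5.2]
gripper_width: 0.16
```

```bash
python3 look.py 30
```

```text
t 24.35 q [ 0.69  0.77 -0.03  1.27 -0.63  0.75] grasp local [-0.0219  0.183   0.0567] d 0.183 phi -3.123 beta -44.6 x [-1.  0. -0.] F [ 1.6 -3.2  5.2] gw 0.16
```

View pics/L30.png

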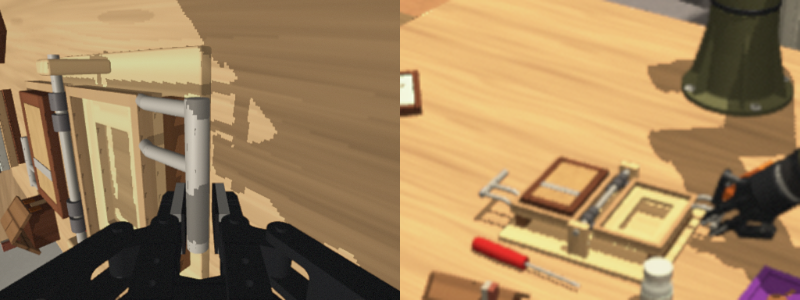

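The left leaf is down on its stop (5 N reaction). I'll release and back straight out.

servo_tool([
  [0,0,0,0,0.001,0.001,0.014],
  [0,0,0,0,0,0,0.035],
  [0,0,0,0,0,0,0.035],
  [0,0,0,0,0,0,0.035],
  [0,0,0,0,0,-0.02,0.035],
  [0,0,0,0,0,-0.03,0.035],
  [0,0,0,0,0,-0.04,0.035],
  [0,0,0,0,0,-0.04,0.035],
])

```text
clock: 25.25
ee_pos: [0.5221, 0.2544, 0.1091]
eef_rot: [-2.361, -0.006, -3.047]
ft_force: [1.3, 0.6, 0.9]
gripper_width: 0.407
```

servo_tool([
  [0,0,0,0,-0.02,-0.02,0.035],
  [0,0,0,0,-0.02,-0.02,0.035],
  [0,0,0,0,0,0,0.035],
  [0,0,0,0,0,0,0.035],
])

```text
clock: 25.65
ee_pos: [0.5228, 0.2608, 0.1698]
eef_rot: [-2.368, -0.001, -3.042]
ft_force: [0.1, -0.7, -0.4]
gripper_width: 0.407
```

```bash
python3 look.py 31; python3 -c "
import cv2
from bench import bot
s=cv2.imread('pics/Ls31.png');a=cv2.resize(s[170:260,200:330],(780,540),interpolation=cv2.INTER_CUBIC);cv2.imwrite('pics/s31c.png',a)
d=cv2.cvtColor(bot.grab_frame('side'),cv2.COLOR_RGB2BGR);cv2.imwrite('pics/d31c.png',d)"
```

```text
t 25.65 q [ 0.8   0.75  0.31  1.69 -0.56  0.87] grasp local [-0.0233  0.2785  0.207 ] d 0.3149 phi 2.656 beta -44.3 x [-1.    0.01  0.  ] F [ 0.1 -0.7 -0.4] gw 0.407
```

View pics/s31c.png

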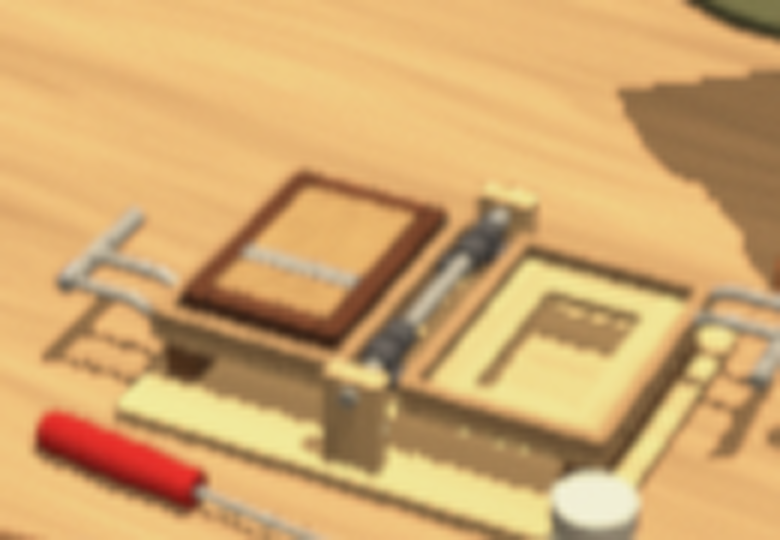

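View pics/d31c.png

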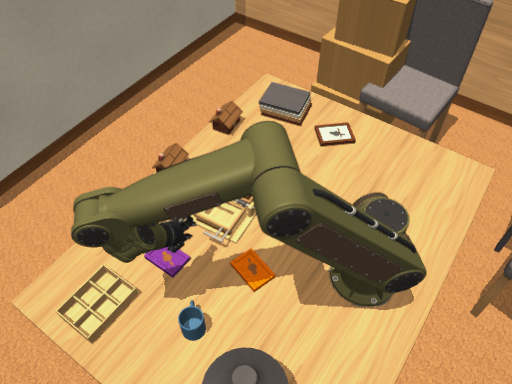

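View pics/Lw31.png

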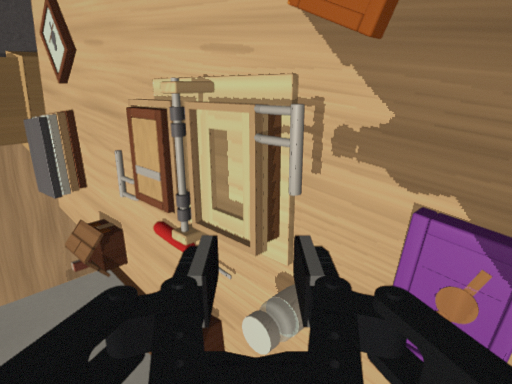

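```bash
python3 -c "
from plan import *
C=bot.get_calibration('scene')
f=lambda p:((proj(C,world(CX+.002,CY,YAW,np.array(p)))-[200,170])*6).round(0)
for ph in (0,.06,.12): print('rbar',ph,f(rl(.003,.185,0,ph)),f(rl(.083,.185,0,ph)))
print('lbar',f([-.003,.185,.06]),f([-.083,.185,.06]))
print('pic corners',[f([x,y,.07]).tolist() for x,y in ((-.07,-.1225),(-.07,-.0265),(.07,-.0265),(.07,-.1225))])
stat()"
```

```text
rbar 0 [130. 212.] [ 57. 283.]
rbar 0.06 [130. 196.] [ 56. 266.]
rbar 0.12 [131. 180.] [ 57. 250.]
lbar [750. 380.] [800. 303.]
pic corners [[287.0, 163.0], [438.0, 204.0], [326.0, 331.0], [168.0, 285.0]]
t 25.8 q [ 0.8   0.75  0.31  1.69 -0.56  0.87] grasp local [-0.0236  0.2778  0.2063] d 0.314 phi 2.657 beta -44.4 x [-1.    0.01  0.  ] F [ 0.8  0.2 -0.2] gw 0.412
```

```bash
python3 -c "
from bench import bot
print(bot.finish_job()); print(bot.observe()['clock'])"
```

```text
the job is handed in; nothing more can be done
None
the job is handed in; nothing more can be done
```

The picture now lies back-up in the right leaf's nest, both leaves are fully down, and I handed the job in after about 26 s of the 72 s allowed. The hand-in reports no verdict.

**What I did:** I folded the right leaf over onto the picture, swung the closed pair across to the right by both bars, then opened the left leaf back to the left. The jaws were held loosely around the bars.

**Last checks:**
- **Leaves:** in the final scene view both bars sit within about 1–2 pixels of where they should be at angle 0.
- **Picture:** its wooden back faces up. Its corners are within about 2–3 pixels of a level, seated picture, with a leftover of about 3 mm relative to the bars.
- **Robot:** the arm stood clear of everything with no contact force.
- **Bystanders:** the ones I could see looked unmoved, but I did not measure them.

**What failed or disagreed:**
- **Fingertip position:** the fingertips in the pictures were about 33 mm short of the reported tool position. My first reach missed the bar, so I used a 52 mm grasp offset from then on.
- **Left bar slipped out:** during the swing, the left bar came out of the jaws on the way down to the right, somewhere between 27° and 11° from lying down. The last look before it, at about 28° (0.49 rad), showed both bars in line. By the next look the picture was about 0.19 rad from level and the bar points were an estimated 66 mm apart; the limit of 75 mm only counts above 0.4 rad. The gap grew to about 77 mm once the right leaf was flat, where that limit no longer applies. I don't think the rule was broken, but no picture shows the moment it slipped.
- **Recovery:** I lowered the right leaf fully, then pressed the left leaf shut on it and held it before opening. The largest force, about 29 N, came when the right leaf met its stop.

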